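# Break down the dim-sum stack for serving

## Robot

A 6-joint arm with a two-finger parallel gripper is mounted at the origin on the work surface. World frame = base frame: x ahead of the robot, y to its left, z up, the work surface at z = 0. Lengths are in mm, angles in degrees, forces in N, time in s.
With the tool pointing down it reaches from about 300 to 850 mm from the base axis. Payload 4.2 kg.
Tool frame: the origin (TCP) lies on the centre line of the jaws, within the pads' length; the fingertips stand 11 mm ahead of it and the grasp point (between the pads) lies 8 mm behind it; z points along the fingers, y is the direction in which the jaws open and shut (so a half turn about z gives the same grasp; the last joint's range is limited). The gripper opens to 91 mm and grips with 3 to 60 N. Pads are 32 mm wide; open, the fingers measure 118 mm over their backs; the gripper's body (76 mm by 178 mm) begins 60 mm behind the grasp point.
Start: joints at [-68.583, 18.312, 89.639, -0, 72.044, -1.146], TCP at [220.632, -531.002, 224.976] pointing down, gripper open.
Joint ranges: [-177.97, 177.97], [-48.28, 115.42], [12.27, 149.76], [-77.06, 257.06], [2.81, 150.46], [-146.56, 146.56]. Speed limits (degrees/s): [147.25, 147.25, 180, 180, 180, 180].

## Interface

Orientations are given as [roll, pitch, yaw] about the fixed x, y, z axes, in that order (R = Rz(yaw) Ry(pitch) Rx(roll)).
In Python, from workcell import env, grab_frame gives the robot as it stands. The module is installed in compiled form; this text tells all that it offers.
- The arm moves only by the tool arm_command, never from a script. Its argument "series" is one flat list of numbers, 6 for each row, row after row: the shift along the world's x, y, z each as a share of 400 mm, from -1 to 1, then the turn, a rotation vector about the world's x, y, z each as a share of 45 degrees, from -1 to 1. A call has 1 to 20 rows; each row shifts and turns the commanded pose from where the row before left it; what a row does not reach is not made up. A row lasts 1/12 s, in which the tool goes at most 41.7 mm and 7.16 degrees, less where a joint would pass 70% of its speed; a pose out of reach is approached as far as the arm can. A call with a number of a shift or a turn outside -1 to 1 is refused whole. A call with a gripper value outside its range is refused whole. "hand" is the opening, from 0 (shut) to 1 (fully open), set as the call begins (left out, the last holds). The fingers move at their own pace and stop on an object; "newtons" is the grip in N (left out, the last holds). Time passes only in rows, so rows that do not move let the fingers close. It gives the time, the measured TCP pose, the force and the opening at its end, in the units of the state.
- env.state(): the state, without advancing time (a new reading comes with each control period).
- grab_frame(name): name is "side" or "top"; returns a dict with "frame" (400x640x3 uint8, red, green, blue), "intrinsics" (3x3 intrinsics, pixels), "R" (3x3) and "t" (3): a world point X has camera coordinates R X + t. Camera axes: x right, y down, z forward; pixel columns grow to the right and rows downward; lengths in mm; the calibration is good to about 2 mm. A picture is of the moment at which its call begins. There is no depth.
- env.job_done(): hands the job in, once; it reports no verdict.
The state is a dict: "time_s": time; "qpos": joint angles; "qvel": joint speeds; "effort": joint torques, N m; "ee_pos": TCP position; "ee_rot": TCP orientation; "force": force on the tool from outside, world axes, zero at the start; "torque": the same for the moment, N m; "gripper_width": finger opening in mm.
Only numpy, scipy, OpenCV 4.12 (cv2) and the standard library are available. Lean on these libraries where they do the work, as an engineer would, in place of code of your own. Each camera call takes 0.05 s, during which the arm holds its last target.

## Task

The stack of bamboo steamer baskets on the steamer is ready to serve: take off the lid and stand it upright, knob up, on the perforated steel drip plate, then put each basket on the underplate of its own colour (red, green, yellow). Everything must end standing flat and wholly on its plate, with no edge overhanging. Keep lid and baskets level, set them down rather than drop them, and leave the covered basket next to the stack where it is.

Things in the scene. Friction and masses are not known exactly. Their poses are not given: they have to be found in the camera images.
- lid_knob (a point): woven bamboo lid lying loose on the staggered stack: flat underside, low dome, 108 mm across, 20 mm high, about 0.09 kg, with a dark wooden knob in the middle, 24 to 26 mm wide, from 20 to 48 mm above the underside. The point is on the axis in the upper part of the knob, 36 mm above the underside and 12 mm below the knob's top; z is up.
- basket_red_center (a point): red steamer basket, directly under the lid: open round bamboo basket with red bands, 116 mm across, 46 mm high, about 0.16 kg. Upright wall 9 mm thick (pinch it anywhere on the rim, one finger inside), floor 6 mm thick, a fixed white bun in the middle, 42 mm wide, top 33 mm above the foot. The point is the basket's centre, 23 mm below the rim; z up.
- basket_green_center (a point): green steamer basket, under the red one: open round bamboo basket with green bands, 116 mm across, 46 mm high, about 0.16 kg. Upright wall 9 mm thick (pinch it anywhere on the rim, one finger inside), floor 6 mm thick, a fixed pale green bun in the middle, 42 mm wide, top 33 mm above the foot. The point is the basket's centre, 23 mm below the rim; z up.
- basket_yellow_center (a point): yellow steamer basket, lowest, on the steamer's deck 135 mm above the counter: open round bamboo basket with yellow bands, 116 mm across, 46 mm high, about 0.16 kg. Upright wall 9 mm thick (pinch it anywhere on the rim, one finger inside), floor 6 mm thick, a fixed pale yellow bun in the middle, 42 mm wide, top 33 mm above the foot. The point is the basket's centre, 23 mm below the rim; z up.
- plate_red: red round underplate with a fine white ring, fixed, flat, diameter 146 mm, 10 mm thick: the red basket's place. Origin at the centre of its underside, on the counter (top face 10 mm higher).
- plate_green: green round underplate with a fine white ring, fixed, flat, diameter 146 mm, 10 mm thick: the green basket's place. Origin at the centre of its underside, on the counter (top face 10 mm higher).
- plate_yellow: yellow round underplate with a fine white ring, fixed, flat, diameter 146 mm, 10 mm thick: the yellow basket's place. Origin at the centre of its underside, on the counter (top face 10 mm higher).
- drip_plate: round perforated steel drip plate, fixed, flat, diameter 146 mm, 10 mm thick: the lid's place. Origin at the centre of its underside, on the counter (top face 10 mm higher).
- covered_basket: another steamer basket, all natural bamboo, with its lid on, standing loose on the steamer's other port 200 mm from the stack's; to be left alone. Diameter 116 mm, 94 mm high with its knob. Origin at the centre of its foot.
Things that resemble listed ones, but are neither listed nor needed, are in the scene too. Leave any purple look-alike of the part that bears basket_green_center alone.

How it is judged (in metres and radians):
At the end, for the whole second after the job is handed in: The lid on the steel drip plate, knob up, and the red, green and yellow basket each on the underplate of its colour: centres within 15 mm of the plate's centre (nothing overhangs), resting on the plate (height within 6 mm), level within 4.5 degrees, at rest (horizontal distance between lid_knob and drip_plate below 0.015 m and height (world z) of lid_knob below 0.052 m and angle between each of lid_knob, basket_red_center, basket_green_center, basket_yellow_center's own z axis and vertical below 0.08 rad and linear speed of each of lid, basket_red, basket_green, basket_yellow below 0.02 m/s and angular speed of each of lid, basket_red, basket_green, basket_yellow below 0.2 rad/s and horizontal distance between basket_red_center and plate_red below 0.015 m and height (world z) of each of basket_red_center, basket_green_center, basket_yellow_center below 0.039 m and horizontal distance between basket_green_center and plate_green below 0.015 m and horizontal distance between basket_yellow_center and plate_yellow below 0.015 m); the robot touches nothing.
It fails at once if the covered basket was shifted by more than 20 mm (distance of covered_basket from where it was at the start of the episode above 0.02 m).
It fails at once if the lid or a basket was tipped by more than 29 degrees (angle between any of lid_knob, basket_red_center, basket_green_center, basket_yellow_center's own z axis and vertical above 0.5 rad).
It fails at once if the lid or a basket was dropped (falling freely faster than 0.8 m/s) ((linear speed of lid above 0.8 m/s and contact force between the fingers and lid below 0.2 N) or (linear speed of basket_red above 0.8 m/s and contact force between the fingers and basket_red below 0.2 N) or (linear speed of basket_green above 0.8 m/s and contact force between the fingers and basket_green below 0.2 N) or (linear speed of basket_yellow above 0.8 m/s and contact force between the fingers and basket_yellow below 0.2 N)).
It also fails if it takes over 128 s, if anything falls off the work surface, if the arm or the gripper's body presses on something with over 40 N, if the wrist force passes 120 N, or if a joint passes its speed limit or range.

## Working session

There is one attempt and no reset: what is moved stays moved. The work goes in short steps, Python scripts to look and compute and a tool call to move; the robot and the scene stay as the last step left them, time stands still between calls to the robot, and variables do not carry over. Pictures are saved under pics/ and viewed, and the job is handed in when it is done.

Besides the shell and the picture viewer there is one more tool, called after "Request:" by a JSON object that holds its "name" and its "arguments". arm_command: Moves the arm, as the interface text tells. Shift numbers are shares of 400 mm and turn numbers shares of 45 degrees, none past 1 either way. Its arguments: {"type":"object","properties":{"series":{"type":"array"},"hand":{"type":"number"},"newtons":{"type":"number"}},"required":["series"]}

```bash
mkdir -p pics
python3 - <<'E'
from workcell import env, grab_frame
import cv2, numpy as np
for n in ("side","top"):
    f=grab_frame(n); cv2.imwrite(f"pics/{n}0.png",f["frame"][:,:,::-1])
    print(n,f["intrinsics"],f["R"],f["t"], -f["R"].T@f["t"])
print(env.state())
E
```

```text
side [[419.1994737    0.         316.49874441]
 [  0.         419.1994737  198.18208201]
 [  0.           0.           1.        ]] [[-0.94052952 -0.33968124 -0.00456836]
 [-0.20461197  0.57717411 -0.79057194]
 [ 0.27117919 -0.74262151 -0.61235214]] [ 522.72733308  225.93586323 1074.71190101] [246.43016631 845.26050638 839.10869301]
top [[475.54077842   0.         310.7466024 ]
 [  0.         475.54077842 202.57841889]
 [  0.           0.           1.        ]] [[-0.03509925 -0.99936323 -0.00641681]
 [-0.97744624  0.035666   -0.20815089]
 [ 0.20824721 -0.00103386 -0.97807568]] [  52.31728952  574.58827755 1529.2053664 ] [ 245.01269585   33.37168673 1615.61534701]
{'time_s': 0.1, 'qpos': array([-6.85829704e+01,  1.83471837e+01,  8.96997559e+01,  1.07894167e-04,
        7.20426822e+01, -1.14403698e+00]), 'qvel': array([-0.02402153, -0.04832929, -0.08998018, -0.01313849, -0.12435052,
        0.04109618]), 'effort': array([ 1.22214806e-03, -4.13332164e+01, -2.32510024e+01,  7.29881390e-02,
        4.21713176e-02, -6.19279535e-05]), 'ee_pos': array([ 220.4701586 , -530.58651701,  224.20999132]), 'ee_rot': array([-1.79910398e+02, -1.89194571e-03,  2.25610317e+01]), 'force': array([ 0.13223643, -0.68706035, -0.8772404 ]), 'torque': array([0.04807364, 0.02185245, 0.03273464]), 'gripper_width': 91.0745606260862}
```

View pics/side0.png

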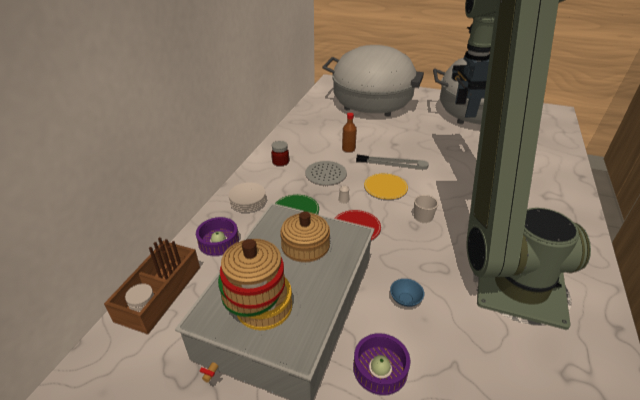

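View pics/top0.png

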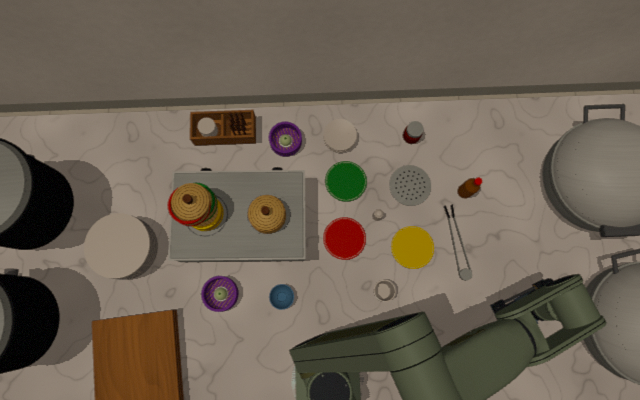

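```bash
cat > h.py <<'E'
from workcell import env, grab_frame
import cv2, numpy as np
def save(n,name,c0,r0,w,h,s):
    f=grab_frame(n); im=f["frame"][r0:r0+h,c0:c0+w,::-1]
    cv2.imwrite(f"pics/{name}.png",cv2.resize(im,None,fx=s,fy=s,interpolation=cv2.INTER_CUBIC)); return f
import pickle
def cal(n):
    try: return pickle.load(open(f"{n}.pkl","rb"))
    except Exception:
        f=grab_frame(n); pickle.dump(f,open(f"{n}.pkl","wb")); return f
def atz(n,u,v,z):
    f=cal(n);K,R,t=f["intrinsics"],f["R"],f["t"]
    d=R.T@np.linalg.inv(K)@np.array([u,v,1.]);c=-R.T@t
    return c+d*(z-c[2])/d[2]
def proj(n,X):
    f=cal(n);p=f["intrinsics"]@(f["R"]@np.array(X,float)+f["t"]);return p[:2]/p[2]
def tri(us,ut):
    A=[];b=[]
    for n,uv in (("side",us),("top",ut)):
        f=cal(n);P=f["intrinsics"]@np.c_[f["R"],f["t"]]
        for i in (0,1):
            r=uv[i]*P[2]-P[i];A.append(r[:3]);b.append(-r[3])
    x,res,_,_=np.linalg.lstsq(np.array(A),np.array(b),rcond=None)
    return x
E
python3 - <<'E'
from h import *
save("top","t1",160,110,160,120,5)
save("top","t2",310,150,140,130,4)
save("side","s1",180,195,160,140,4)
E
```

```text
(no output)
```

View pics/t1.png

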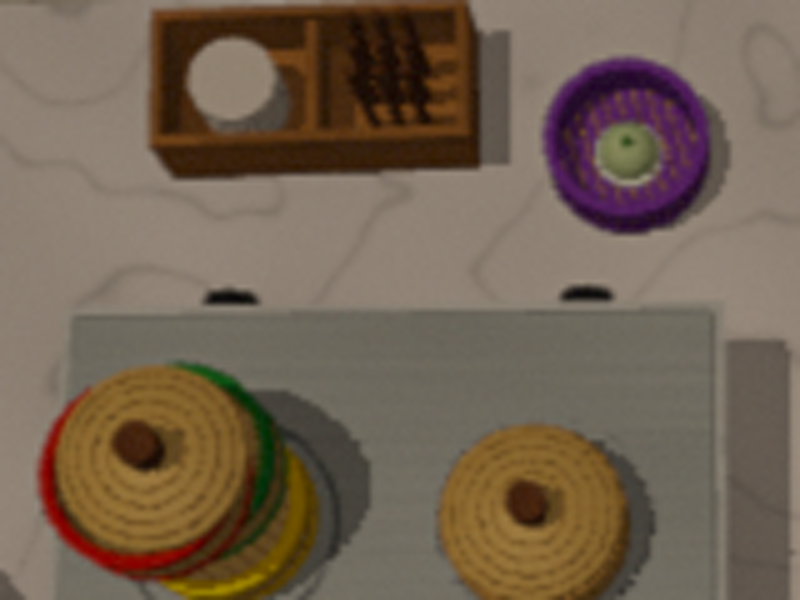

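View pics/t2.png

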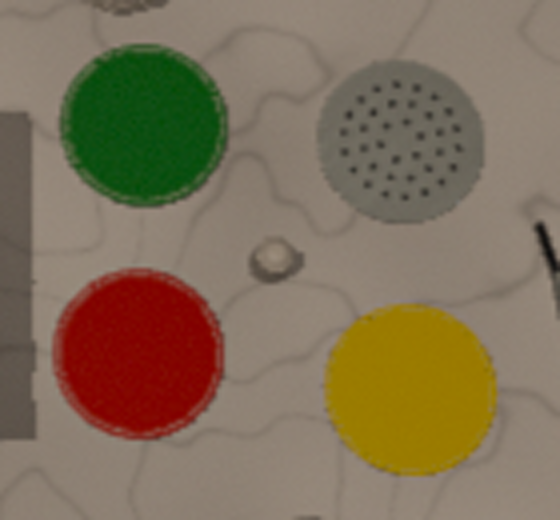

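View pics/s1.png

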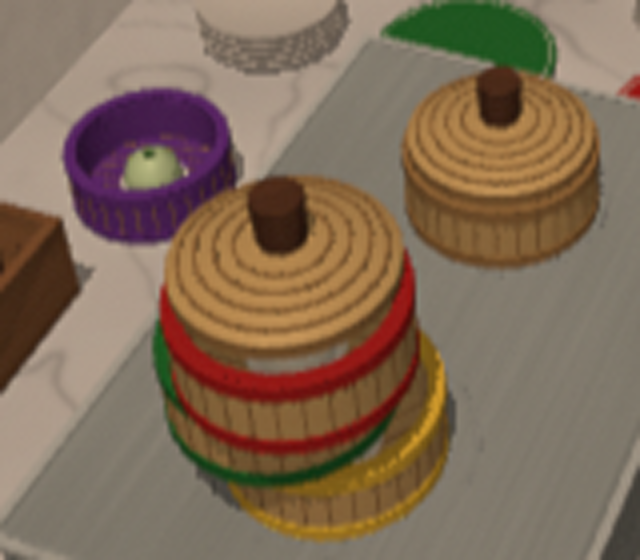

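Run:
```python
from h import *
print("knobtop",tri((249.5,242),(187.8,197.7)), atz("top",187.8,197.7,321),atz("side",249.5,242,321))
for n,u,v in (("green",346,181.2),("drip",410.2,185.2),("red",344.8,238.2),("yellow",412.9,247.2)): print(n,atz("top",u,v,10))
f=cal("top");im=f["frame"][:,:,::-1];hsv=cv2.cvtColor(np.ascontiguousarray(im),cv2.COLOR_BGR2HSV)
for n,h0,h1,box in (("red",0,5,(315,205,375,275)),("green",50,75,(318,150,375,210)),("yellow",18,30,(380,215,445,280))):
    m=cv2.inRange(hsv,(h0,150,60),(h1,255,255));mm=np.zeros_like(m);x0,y0,x1,y1=box;mm[y0:y1,x0:x1]=m[y0:y1,x0:x1]
    cs,_=cv2.findContours(mm,cv2.RETR_EXTERNAL,cv2.CHAIN_APPROX_NONE);c=max(cs,key=cv2.contourArea)
    e=cv2.fitEllipse(cv2.convexHull(c));print(n,e,atz("top",*e[0],10))
# lid/covered in top
m=cv2.inRange(hsv,(8,80,60),(20,255,255))
print(f["t"],atz("top",265.5,210,229))
# side check
for n,z in(("side",10),):
    for X in ((468,-40,10),):print(proj(n,X))
```

```text
knobtop [546.87271906 375.07429208 319.32661052] [547.11191605 374.83915919 321.        ] [545.0243556  376.59815382 321.        ]
green [658.49159421 -93.73206208  10.        ]
drip [ 635.96518271 -315.80452423   10.        ]
red [459.03883223 -79.56653939  10.        ]
yellow [ 420.18690532 -307.95206579   10.        ]
red ((344.281494140625, 238.19476318359375), (41.50887680053711, 42.13633728027344), 141.48509216308594) [459.12002831 -77.80830929  10.        ]
green ((345.82049560546875, 180.89202880859375), (36.47273254394531, 38.65018081665039), 108.50796508789062) [659.62093409 -93.16329863  10.        ]
yellow ((412.2949523925781, 247.02992248535156), (41.96968078613281, 43.607582092285156), 133.6748809814453) [ 420.83508913 -305.95697376   10.        ]
[  52.31728952  574.58827755 1529.2053664 ] [522.6036441  167.13905859 229.        ]
[349.37938019 232.11779321]
```

```bash
cat >> h.py <<'E'
def overlay(n,name,circles,c0,r0,w,h,s,f=None):
    f=f or grab_frame(n); im=cv2.resize(np.ascontiguousarray(f["frame"][r0:r0+h,c0:c0+w,::-1]),None,fx=s,fy=s,interpolation=cv2.INTER_CUBIC)
    for x,y,z,r,col in circles:
        a=np.linspace(0,2*np.pi,73)
        p=np.array([proj(n,(x+r*np.cos(t),y+r*np.sin(t),z)) for t in a])
        p=(p-[c0,r0]+.5)*s-.5
        cv2.polylines(im,[np.round(p*8).astype(np.int32)],True,col,1,cv2.LINE_AA,3)
    cv2.imwrite(f"pics/{name}.png",im)
E
cat > ov1.py <<'E'
from h import *
W=(255,255,255);C=(255,255,0);M=(255,0,255)
L=[(547,376,321,12.5,C),(547,376,273,54,C),(459,-78,10,73,C),(659.5,-93,10,73,C),(420.5,-306,10,73,C),(637,-315,10,73,C)]
overlay("top","o1",L,160,150,160,120,5)
overlay("top","o2",L,310,150,140,130,5)
overlay("side","o3",L,180,195,160,140,5)
overlay("side","o4",L,260,140,160,120,5)
E
python3 ov1.py
```

```text
(no output)
```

View pics/o1.png

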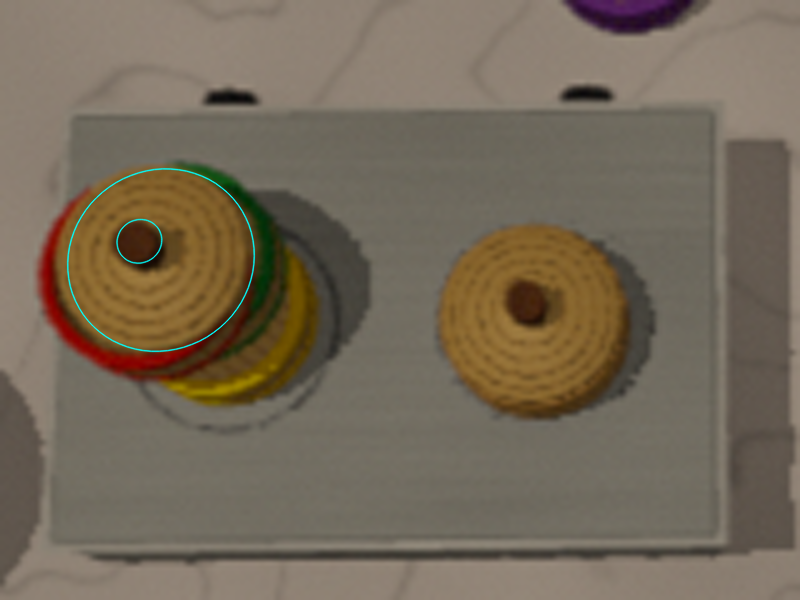

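View pics/o2.png

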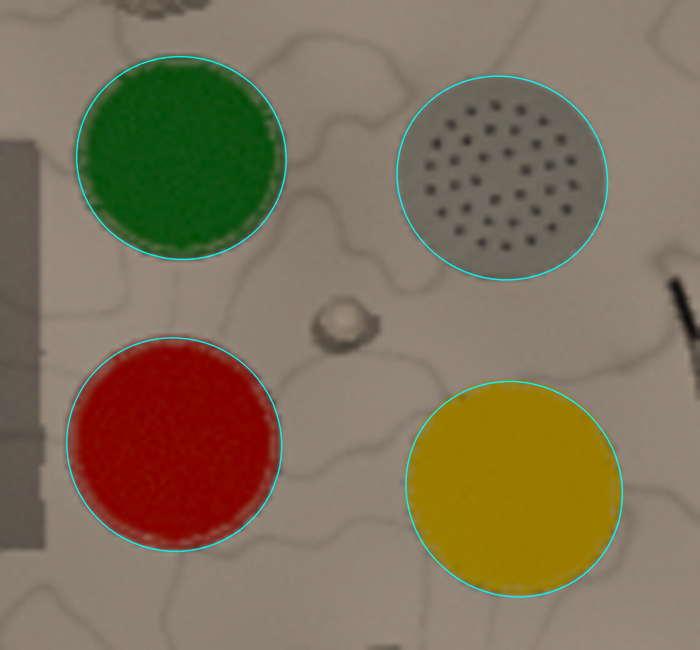

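View pics/o3.png

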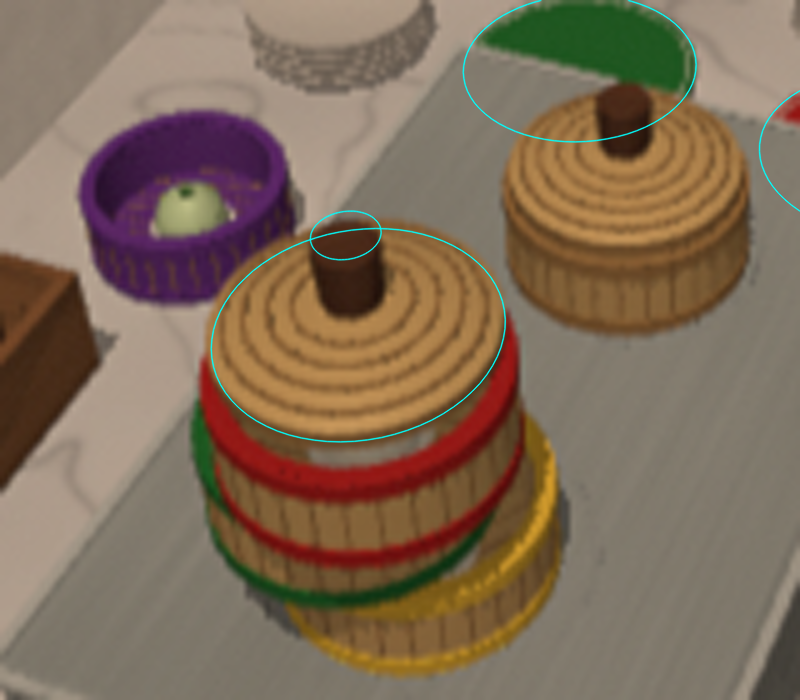

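View pics/o4.png

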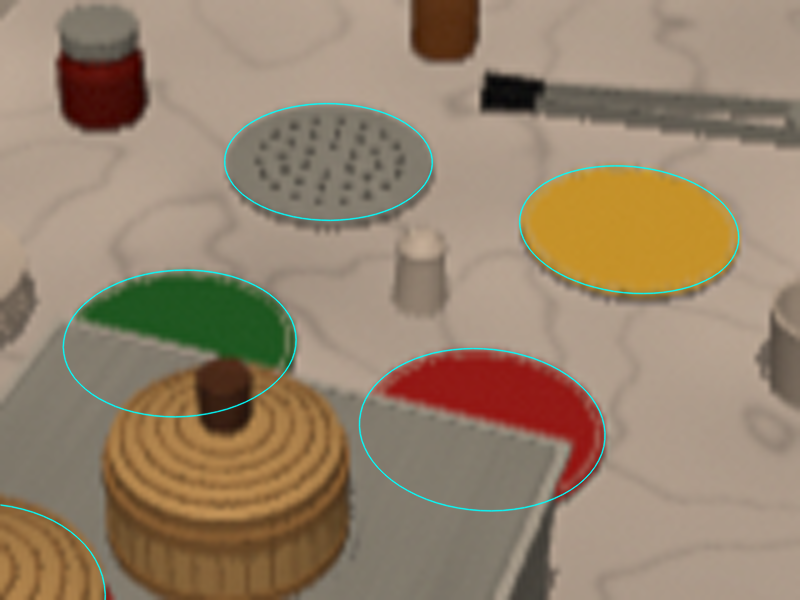

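```bash
cat > ov2.py <<'E'
from h import *
C=(255,255,0);M=(255,0,255)
x,y=525,168
L=[(547,376,321,12.5,C),(547,376,293,12.5,C),(547,376,273,54,M),(547,376,283,54,C),(x,y,229,12.5,C),(x,y,201,12.5,C),(x,y,181,54,M),(x,y,191,54,C),(x,y,135,58,C)]
overlay("top","p1",L,165,170,130,75,6)
overlay("side","p2",L,215,225,75,70,8)
overlay("side","p3",L,270,200,75,70,8)
E
python3 ov2.py
```

```text
(no output)
```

View pics/p1.png

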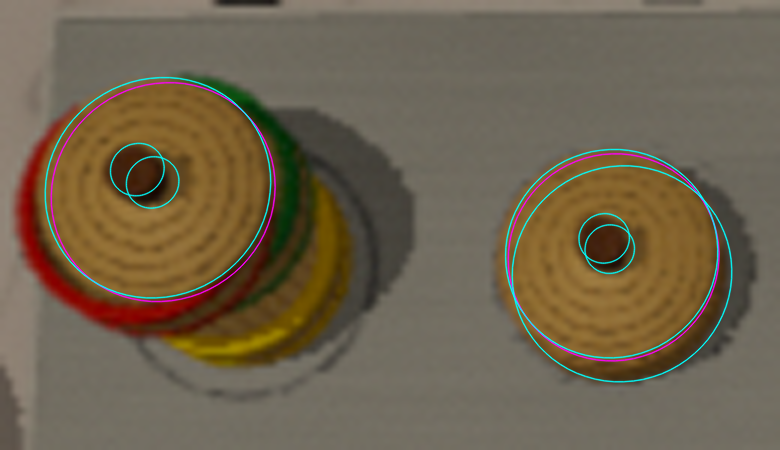

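View pics/p2.png

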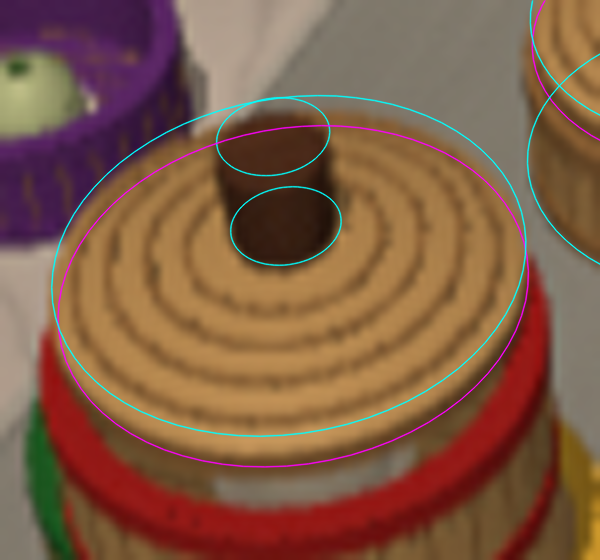

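View pics/p3.png

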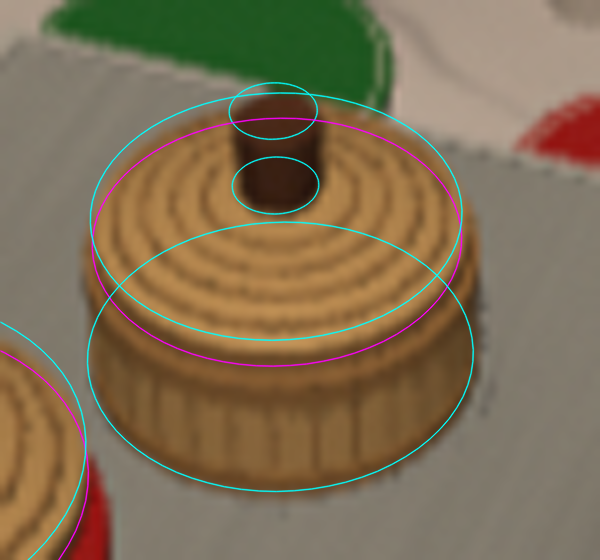

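The two lids are at top px (187,198), on the red/green/yellow stack, and (265,210), all natural bamboo. The first is the one to take, and crop p1 shows the coloured bands under it. The purple baskets at (285,138) and (220,293) are look-alikes, so I leave them alone. The plate fits agree in both cameras. I'll move above the lid first.

Request:
{"name": "arm_command", "arguments": {"series": [0.0272, 0.0757, 0.0146, 0, 0, 0.0756, 0.0272, 0.0757, 0.0146, 0, 0, 0.0756, 0.0272, 0.0757, 0.0146, 0, 0, 0.0756, 0.0272, 0.0757, 0.0146, 0, 0, 0.0756, 0.0272, 0.0757, 0.0146, 0, 0, 0.0756, 0.0272, 0.0757, 0.0146, 0, 0, 0.0756, 0.0272, 0.0757, 0.0146, 0, 0, 0.0756, 0.0272, 0.0757, 0.0146, 0, 0, 0.0756, 0.0272, 0.0757, 0.0146, 0, 0, 0.0756, 0.0272, 0.0757, 0.0146, 0, 0, 0.0756, 0.0272, 0.0757, 0.0146, 0, 0, 0.0756, 0.0272, 0.0757, 0.0146, 0, 0, 0.0756, 0.0272, 0.0757, 0.0146, 0, 0, 0.0756, 0.0272, 0.0757, 0.0146, 0, 0, 0.0756, 0.0272, 0.0757, 0.0146, 0, 0, 0.0756], "hand": 1, "newtons": 20}}

```text
time_s: 1.95
ee_pos: [383.9, -75.2, 313.2]
ee_rot: [179.9, -0.0, 73.8]
force: [1.4, -0.2, 0.2]
gripper_width: 91.1
```

Request:
{"name": "arm_command", "arguments": {"series": [0.0272, 0.0757, 0.0146, 0, 0, 0.0756, 0.0272, 0.0757, 0.0146, 0, 0, 0.0756, 0.0272, 0.0757, 0.0146, 0, 0, 0.0756, 0.0272, 0.0757, 0.0146, 0, 0, 0.0756, 0.0272, 0.0757, 0.0146, 0, 0, 0.0756, 0.0272, 0.0757, 0.0146, 0, 0, 0.0756, 0.0272, 0.0757, 0.0146, 0, 0, 0.0756, 0.0272, 0.0757, 0.0146, 0, 0, 0.0756, 0.0272, 0.0757, 0.0146, 0, 0, 0.0756, 0.0272, 0.0757, 0.0146, 0, 0, 0.0756, 0.0272, 0.0757, 0.0146, 0, 0, 0.0756, 0.0272, 0.0757, 0.0146, 0, 0, 0.0756, 0.0272, 0.0757, 0.0146, 0, 0, 0.0756, 0.0272, 0.0757, 0.0146, 0, 0, 0.0756, 0.0272, 0.0757, 0.0146, 0, 0, 0.0756, 0, 0, 0, 0, 0, 0, 0, 0, 0, 0, 0, 0]}}

```text
time_s: 3.37
ee_pos: [547.3, 378.8, 398.7]
ee_rot: [-179.9, 0.0, 124.7]
force: [-0.9, -0.0, 0.7]
gripper_width: 91.3
```

Request:
{"name": "arm_command", "arguments": {"series": [0, 0, -0.025, 0, 0, 0, 0, 0, -0.025, 0, 0, 0, 0, 0, -0.025, 0, 0, 0, 0, 0, -0.025, 0, 0, 0, 0, 0, -0.025, 0, 0, 0, 0, 0, -0.025, 0, 0, 0, 0, 0, 0, 0, 0, 0, 0, 0, 0, 0, 0, 0]}}

```text
time_s: 4.03
ee_pos: [546.8, 377.0, 339.6]
ee_rot: [-179.9, 0.0, 124.6]
force: [-0.3, 0.2, 0.3]
gripper_width: 91.4
```

Run:
```python
from h import *
save("side","s2",195,195,130,120,5)
save("top","t3",150,150,120,100,5)
print(env.state()["ee_pos"],env.state()["ee_rot"],env.state()["force"])
```

```text
[547.19497862 377.43180438 340.79353683] [1.79934232e+02 4.08545747e-04 1.24616889e+02] [ 0.16228811  0.5702271  -0.57903174]
```

View pics/s2.png

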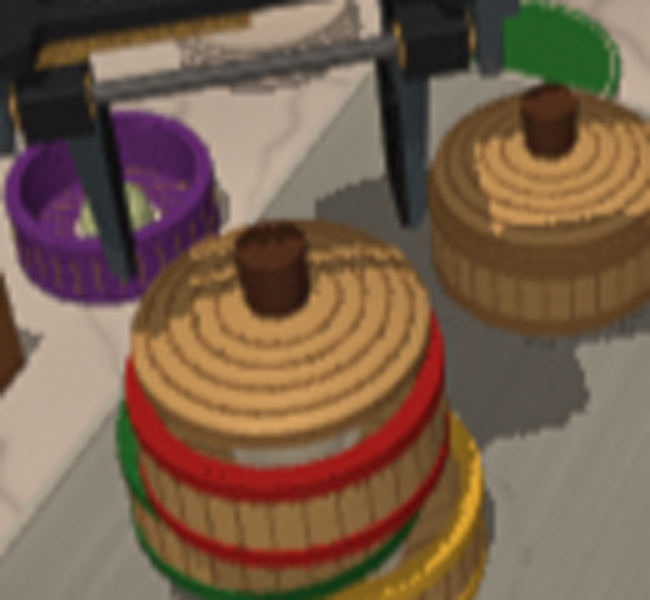

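View pics/t3.png

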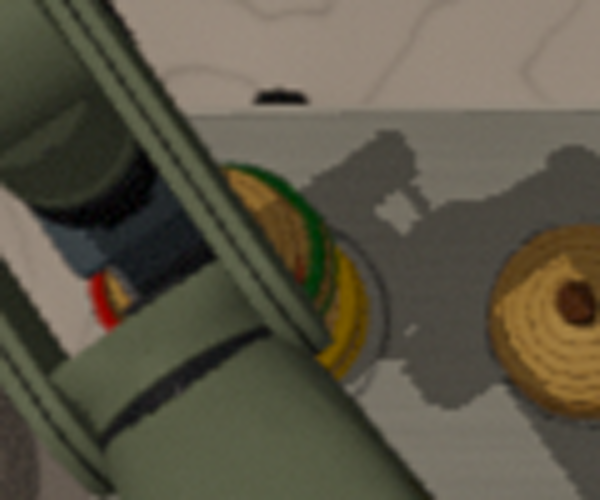

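Request:
{"name": "arm_command", "arguments": {"series": [0, 0, -0.0125, 0, 0, 0, 0, 0, -0.0125, 0, 0, 0, 0, 0, -0.0125, 0, 0, 0, 0, 0, -0.0125, 0, 0, 0, 0, 0, -0.0125, 0, 0, 0, 0, 0, -0.0125, 0, 0, 0, 0, 0, 0, 0, 0, 0, 0, 0, 0, 0, 0, 0]}}

```text
time_s: 4.8
ee_pos: [546.9, 377.3, 309.7]
ee_rot: [-180.0, -0.0, 124.6]
force: [0.0, 0.2, -0.5]
gripper_width: 91.3
```

Request:
{"name": "arm_command", "arguments": {"series": [0, 0, 0, 0, 0, 0, 0, 0, 0, 0, 0, 0, 0, 0, 0, 0, 0, 0, 0, 0, 0, 0, 0, 0, 0, 0, 0, 0, 0, 0, 0, 0, 0, 0, 0, 0, 0, 0, 0, 0, 0, 0, 0, 0, 0, 0, 0, 0], "hand": 0, "newtons": 20}}

```text
time_s: 5.47
ee_pos: [547.0, 377.4, 310.2]
ee_rot: [180.0, -0.0, 124.6]
force: [-1.3, 0.3, 0.5]
gripper_width: 40.9
```

Request:
{"name": "arm_command", "arguments": {"series": [0, 0, 0, 0, 0, 0, 0, 0, 0, 0, 0, 0, 0, 0, 0, 0, 0, 0, 0, 0, 0, 0, 0, 0, 0, 0, 0, 0, 0, 0, 0, 0, 0, 0, 0, 0]}}

```text
time_s: 5.97
ee_pos: [547.0, 377.4, 310.2]
ee_rot: [180.0, -0.0, 124.6]
force: [0.3, -0.3, 0.2]
gripper_width: 24.9
```

Run:
```python
from h import *
save("side","s3",195,195,130,120,5)
print(env.state()["ee_pos"],env.state()["force"],env.state()["gripper_width"])
```

```text
[547.0314827  377.3940323  310.15448156] [-0.7816737  -0.16496385  0.13315877] 24.27981680043758
```

View pics/s3.png

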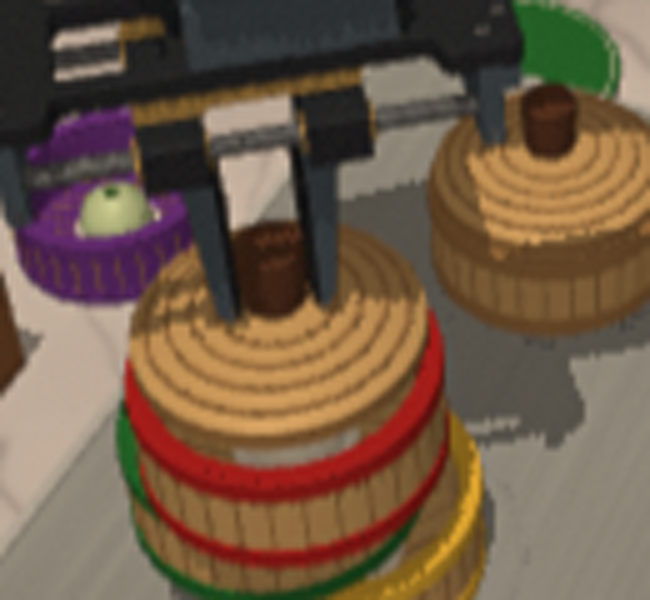

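Request:
{"name": "arm_command", "arguments": {"series": [0, 0, 0.01, 0, 0, 0, 0, 0, 0.025, 0, 0, 0, 0, 0, 0.025, 0, 0, 0, 0, 0, 0.03, 0, 0, 0, 0, 0, 0.03, 0, 0, 0, 0, 0, 0.03, 0, 0, 0, 0.008, -0.0618, 0, 0, 0, -0.0484, 0.008, -0.0618, 0, 0, 0, -0.0484, 0.008, -0.0618, 0, 0, 0, -0.0484, 0.008, -0.0618, 0, 0, 0, -0.0484, 0.008, -0.0618, 0, 0, 0, -0.0484, 0.008, -0.0618, 0, 0, 0, -0.0484, 0.008, -0.0618, 0, 0, 0, -0.0484, 0.008, -0.0618, 0, 0, 0, -0.0484, 0.008, -0.0618, 0, 0, 0, -0.0484, 0.008, -0.0618, 0, 0, 0, -0.0484, 0.008, -0.0618, 0, 0, 0, -0.0484, 0.008, -0.0618, 0, 0, 0, -0.0484, 0.008, -0.0618, 0, 0, 0, -0.0484, 0.008, -0.0618, 0, 0, 0, -0.0484]}}

```text
time_s: 7.68
ee_pos: [592.1, 30.1, 371.7]
ee_rot: [179.9, 0.0, 94.0]
force: [-0.2, 0.9, -0.4]
gripper_width: 24.6
```

Request:
{"name": "arm_command", "arguments": {"series": [0.008, -0.0618, -0.02, 0, 0, -0.0484, 0.008, -0.0618, -0.02, 0, 0, -0.0484, 0.008, -0.0618, -0.02, 0, 0, -0.0484, 0.008, -0.0618, -0.02, 0, 0, -0.0484, 0.008, -0.0618, -0.02, 0, 0, -0.0484, 0.008, -0.0618, -0.02, 0, 0, -0.0484, 0.008, -0.0618, -0.02, 0, 0, -0.0484, 0.008, -0.0618, -0.02, 0, 0, -0.0484, 0.008, -0.0618, -0.02, 0, 0, -0.0484, 0.008, -0.0618, -0.02, 0, 0, -0.0484, 0.008, -0.0618, -0.02, 0, 0, -0.0484, 0.008, -0.0618, -0.02, 0, 0, -0.0484, 0.008, -0.0618, -0.02, 0, 0, -0.0484, 0.008, -0.0618, -0.02, 0, 0, -0.0484, 0, 0, -0.03, 0, 0, 0, 0, 0, -0.03, 0, 0, 0, 0, 0, -0.03, 0, 0, 0, 0, 0, -0.03, 0, 0, 0, 0, 0, 0, 0, 0, 0, 0, 0, 0, 0, 0, 0]}}

```text
time_s: 9.35
ee_pos: [636.8, -314.9, 210.6]
ee_rot: [-180.0, 0.0, 63.6]
force: [0.3, 0.2, 0.1]
gripper_width: 24.7
```

```bash
cat > ov3.py <<'E'
from h import *
C=(255,255,0);M=(255,0,255)
s=env.state();x,y,z=s["ee_pos"];print(x,y,z,s["ee_rot"],s["gripper_width"],s["force"])
L=[(637,-315,10,73,C),(x,y,z-37,54,M)]
overlay("side","d1",L,260,110,130,100,6)
overlay("top","d2",L,350,120,120,100,6)
# stack, lid off
L=[(541,381,273,58,M),(541,381,273,49,M)]
overlay("top","d3",L,160,170,100,80,8)
overlay("side","d4",L,205,235,100,80,8)
E
python3 ov3.py
```

```text
636.8064867223574 -314.89408608205787 210.56793483640755 [-1.79997350e+02  4.52000313e-04  6.36365954e+01] 24.659426557901217 [0.27108216 0.1754096  0.10875625]
```

View pics/d1.png

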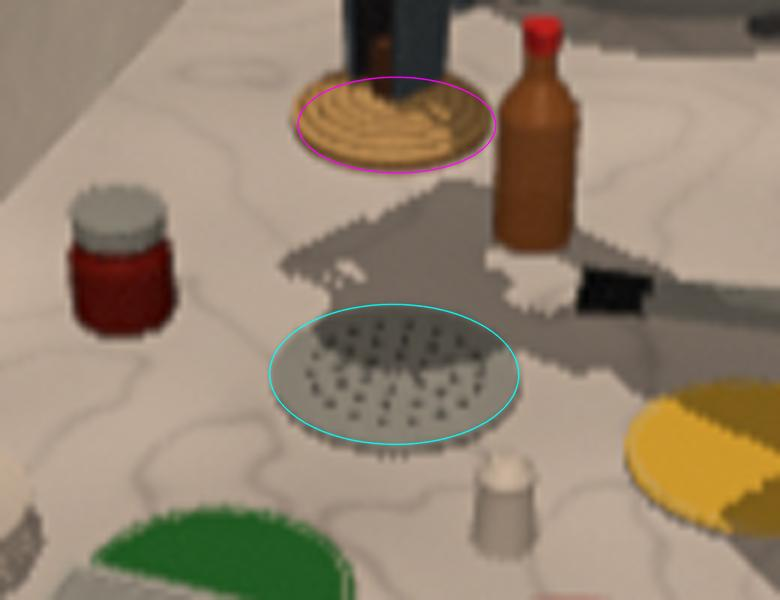

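View pics/d3.png

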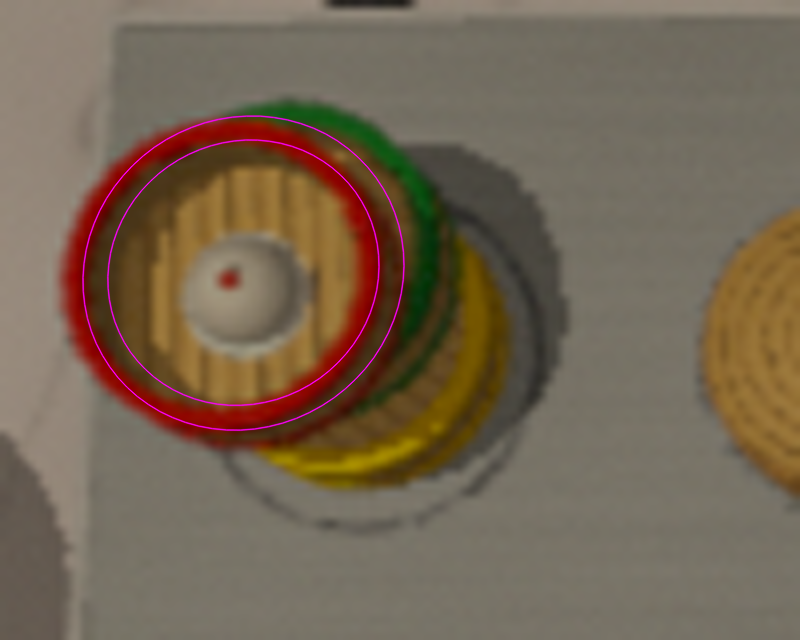

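View pics/d4.png

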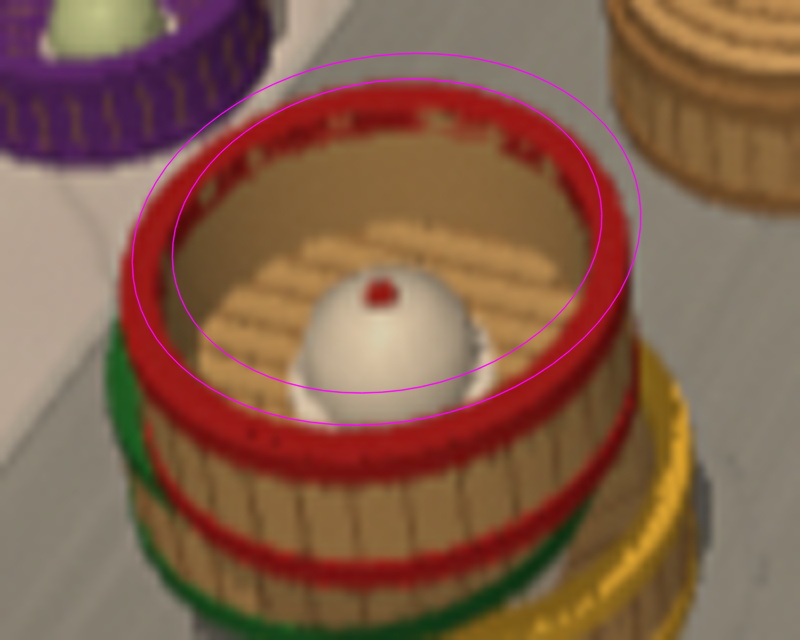

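Run:
```python
from h import *
X=(541,381,273)
s=proj("side",X)+[-1.3,3.6];t=proj("top",X)+[-2.6,.3]
x=tri(s,t);print(x,proj("side",x)-s,proj("top",x)-t, atz("top",*t,273),atz("side",*s,273))
x,y,z=x;C=(255,255,0);M=(255,0,255)
L=[(x,y,z,58,M),(x,y,z,49,M)]
overlay("top","e3",L,160,170,100,80,8)
overlay("side","e4",L,205,235,100,80,8)
```

```text
[540.3515841  388.75841214 271.64953861] [-0.22810024 -0.06080076] [0.03401875 0.11116628] [540.38712977 388.5059518  273.        ] [539.19191862 389.83955962 273.        ]
```

View pics/e3.png

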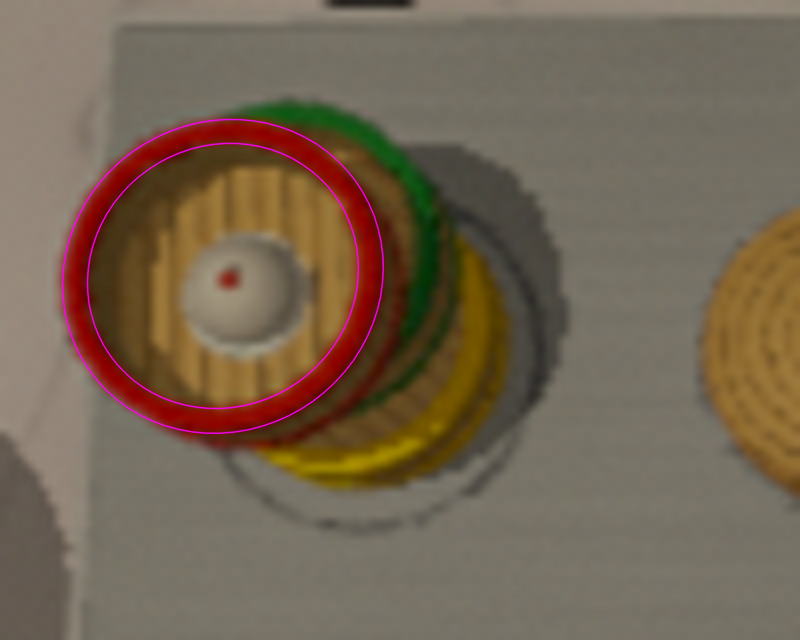

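View pics/e4.png

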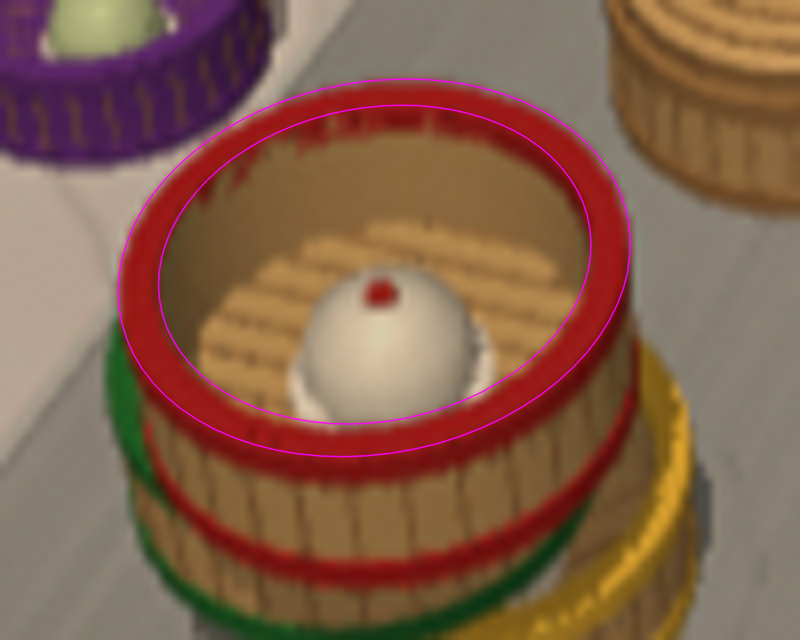

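Request:
{"name": "arm_command", "arguments": {"series": [0, 0, -0.0375, 0, 0, 0, 0, 0, -0.0375, 0, 0, 0, 0, 0, -0.0375, 0, 0, 0, 0, 0, -0.0375, 0, 0, 0, 0, 0, -0.0375, 0, 0, 0, 0, 0, -0.0375, 0, 0, 0, 0, 0, -0.0375, 0, 0, 0, 0, 0, -0.0375, 0, 0, 0, 0, 0, -0.0375, 0, 0, 0, 0, 0, -0.025, 0, 0, 0, 0, 0, -0.005, 0, 0, 0, 0, 0, -0.005, 0, 0, 0, 0, 0, -0.005, 0, 0, 0, 0, 0, -0.005, 0, 0, 0, 0, 0, -0.005, 0, 0, 0, 0, 0, -0.005, 0, 0, 0, 0, 0, -0.005, 0, 0, 0, 0, 0, 0, 0, 0, 0, 0, 0, 0, 0, 0, 0]}}

```text
time_s: 11.23
ee_pos: [636.6, -314.7, 51.1]
ee_rot: [-180.0, -0.0, 63.6]
force: [-0.6, -0.4, -0.3]
gripper_width: 24.6
```

```bash
sed -i '/stack/,$d' ov3.py; python3 ov3.py
```

```text
636.55231439279 -314.71730375611185 51.07539746877928 [-1.79991829e+02 -1.17112894e-03  6.36379458e+01] 24.58132104188058 [-0.63958189 -0.42503609 -0.32373934]
```

View pics/d1.png

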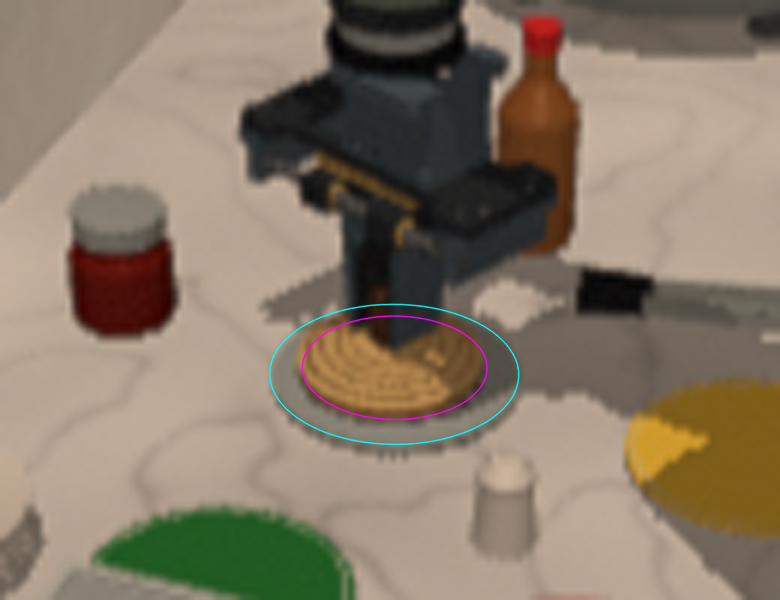

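Request:
{"name": "arm_command", "arguments": {"series": [0, 0, -0.003, 0, 0, 0, 0, 0, -0.003, 0, 0, 0, 0, 0, -0.003, 0, 0, 0, 0, 0, 0, 0, 0, 0]}}

```text
time_s: 11.67
ee_pos: [636.5, -314.7, 47.2]
ee_rot: [-180.0, 0.0, 63.6]
force: [0.1, 0.4, -1.1]
gripper_width: 24.6
```

Request:
{"name": "arm_command", "arguments": {"series": [0, 0, -0.0025, 0, 0, 0, 0, 0, 0, 0, 0, 0]}}

```text
time_s: 11.83
ee_pos: [636.6, -314.7, 47.2]
ee_rot: [180.0, 0.0, 63.6]
force: [-1.6, 0.5, 2.3]
gripper_width: 24.5
```

Request:
{"name": "arm_command", "arguments": {"series": [0, 0, 0, 0, 0, 0, 0, 0, 0, 0, 0, 0, 0, 0, 0, 0, 0, 0, 0, 0, 0, 0, 0, 0, 0, 0, 0, 0, 0, 0, 0, 0, 0, 0, 0, 0], "hand": 0.6}}

```text
time_s: 12.33
ee_pos: [636.7, -314.8, 46.4]
ee_rot: [180.0, -0.0, 63.6]
force: [0.3, -0.2, -0.9]
gripper_width: 54.6
```

Request:
{"name": "arm_command", "arguments": {"series": [0, 0, 0.01, 0, 0, 0, 0, 0, 0.025, 0, 0, 0, 0, 0, 0.025, 0, 0, 0, 0, 0, 0.05, 0, 0, 0, 0, 0, 0.05, 0, 0, 0, 0, 0, 0.09, 0, 0, 0, 0, 0, 0.09, 0, 0, 0, 0, 0, 0.09, 0, 0, 0, 0, 0, 0, 0, 0, 0], "hand": 0.27}}

```text
time_s: 13.08
ee_pos: [640.0, -316.4, 229.7]
ee_rot: [179.0, 0.0, 63.6]
force: [1.0, -0.4, 0.5]
gripper_width: 24.6
```

Run:
```python
from h import *
C=(255,255,0);M=(255,0,255);x,y=637,-315
s=env.state();print(s["ee_pos"],s["gripper_width"],s["ee_rot"])
L=[(637,-315,10,73,C),(x,y,10,54,M),(x,y,58,12.5,M)]
overlay("side","d5",L,260,110,130,100,6)
overlay("top","d6",L,350,120,120,100,6)
```

```text
[ 640.00192757 -316.42180184  229.72973721] 24.620560811206687 [1.78966901e+02 1.04161803e-02 6.36408019e+01]
```

View pics/d5.png

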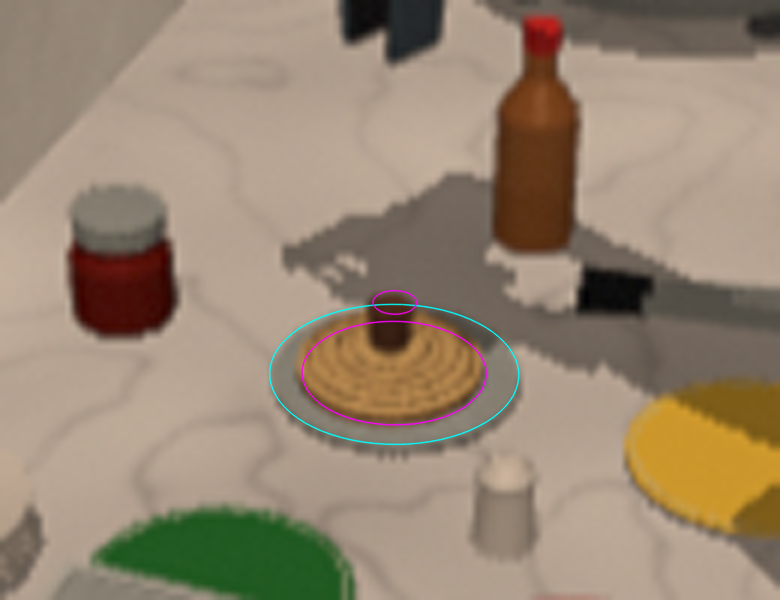

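Request:
{"name": "arm_command", "arguments": {"series": [0, 0, 0, 0, 0, 0]}}

```text
time_s: 13.27
ee_pos: [636.2, -314.5, 218.6]
ee_rot: [-180.0, 0.0, 63.6]
force: [-0.7, 0.5, -0.2]
gripper_width: 24.7
```

Request:
{"name": "arm_command", "arguments": {"series": [-0.01336, 0.06468, 0.0097, 0, 0, 0.05308, -0.01336, 0.06468, 0.0097, 0, 0, 0.05308, -0.01336, 0.06468, 0.0097, 0, 0, 0.05308, -0.01336, 0.06468, 0.0097, 0, 0, 0.05308, -0.01336, 0.06468, 0.0097, 0, 0, 0.05308, -0.01336, 0.06468, 0.0097, 0, 0, 0.05308, -0.01336, 0.06468, 0.0097, 0, 0, 0.05308, -0.01336, 0.06468, 0.0097, 0, 0, 0.05308, -0.01336, 0.06468, 0.0097, 0, 0, 0.05308, -0.01336, 0.06468, 0.0097, 0, 0, 0.05308, -0.01336, 0.06468, 0.0097, 0, 0, 0.05308, -0.01336, 0.06468, 0.0097, 0, 0, 0.05308, -0.01336, 0.06468, 0.0097, 0, 0, 0.05308]}}

```text
time_s: 14.35
ee_pos: [565.8, 22.8, 267.4]
ee_rot: [-179.8, -0.0, 94.8]
force: [-0.0, -0.1, 0.2]
gripper_width: 24.8
```

Request:
{"name": "arm_command", "arguments": {"series": [-0.01336, 0.06468, 0.0097, 0, 0, 0.05308, -0.01336, 0.06468, 0.0097, 0, 0, 0.05308, -0.01336, 0.06468, 0.0097, 0, 0, 0.05308, -0.01336, 0.06468, 0.0097, 0, 0, 0.05308, -0.01336, 0.06468, 0.0097, 0, 0, 0.05308, -0.01336, 0.06468, 0.0097, 0, 0, 0.05308, -0.01336, 0.06468, 0.0097, 0, 0, 0.05308, -0.01336, 0.06468, 0.0097, 0, 0, 0.05308, -0.01336, 0.06468, 0.0097, 0, 0, 0.05308, -0.01336, 0.06468, 0.0097, 0, 0, 0.05308, -0.01336, 0.06468, 0.0097, 0, 0, 0.05308, -0.01336, 0.06468, 0.0097, 0, 0, 0.05308, -0.01336, 0.06468, 0.0097, 0, 0, 0.05308, 0, 0, 0, 0, 0, 0, 0, 0, 0, 0, 0, 0, 0, 0, 0, 0, 0, 0]}}

```text
time_s: 15.68
ee_pos: [497.4, 357.2, 318.0]
ee_rot: [-179.8, 0.0, 125.7]
force: [0.3, -0.6, -0.3]
gripper_width: 24.4
```

Run:
```python
from h import *
C=(255,255,0);M=(255,0,255);x,y=540.3,388.6
s=env.state();print(s["ee_pos"],s["gripper_width"],s["ee_rot"])
a,b,c=s["ee_pos"]
L=[(x,y,272,58,M),(x,y,272,49,M),(a,b,c-11,2,C),(a,b,272,3,C)]
overlay("side","g1",L,205,220,100,90,8)
```

```text
[497.39289323 357.15586896 317.96386447] 24.44147937215078 [-1.79821631e+02  3.92226675e-02  1.25726930e+02]
```

View pics/g1.png

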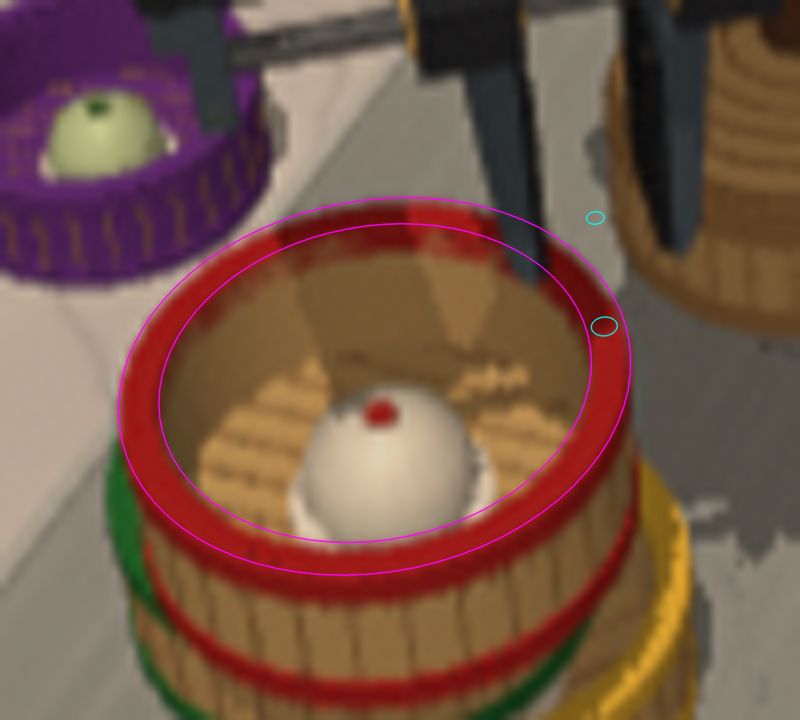

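Request:
{"name": "arm_command", "arguments": {"series": [0, 0, -0.02, 0, 0, 0, 0, 0, -0.02, 0, 0, 0, 0, 0, -0.02, 0, 0, 0, 0, 0, -0.02, 0, 0, 0, 0, 0, -0.02, 0, 0, 0, 0, 0, -0.0125, 0, 0, 0, 0, 0, -0.0125, 0, 0, 0, 0, 0, -0.0125, 0, 0, 0, 0, 0, -0.0125, 0, 0, 0, 0, 0, -0.005, 0, 0, 0, 0, 0, 0, 0, 0, 0, 0, 0, 0, 0, 0, 0]}}

```text
time_s: 16.73
ee_pos: [497.7, 358.0, 257.6]
ee_rot: [180.0, 0.0, 125.7]
force: [0.4, -0.1, 0.5]
gripper_width: 24.4
```

Run:
```python
from h import *
s=env.state();print(s["ee_pos"],s["force"])
save("side","g2",205,220,100,90,8)
```

```text
[497.73298765 358.01566171 257.56649896] [ 0.41683389 -0.09515882  0.51769232]
```

View pics/g2.png

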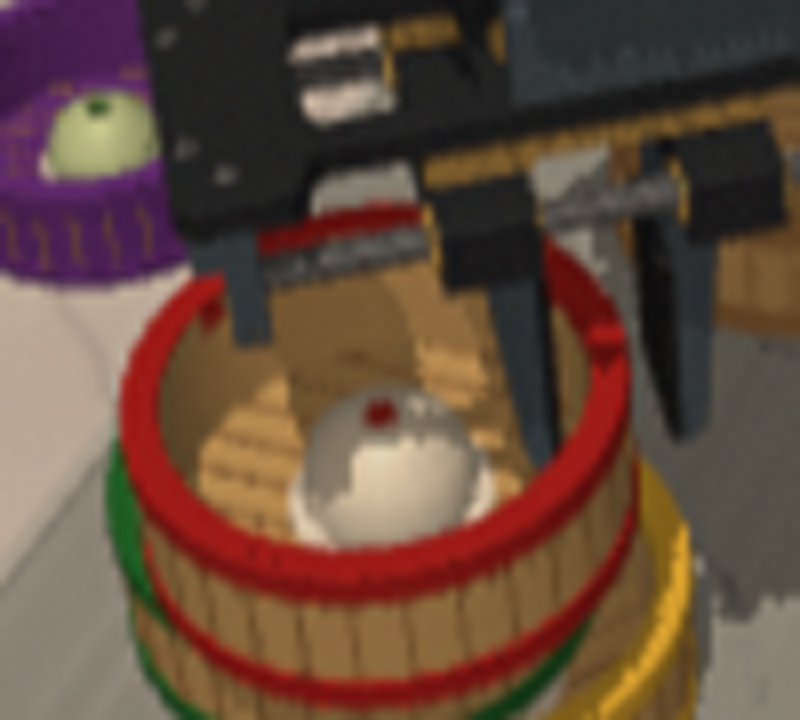

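Request:
{"name": "arm_command", "arguments": {"series": [0, 0, 0, 0, 0, 0, 0, 0, 0, 0, 0, 0, 0, 0, 0, 0, 0, 0, 0, 0, 0, 0, 0, 0, 0, 0, 0, 0, 0, 0, 0, 0, 0, 0, 0, 0], "hand": 0, "newtons": 45}}

```text
time_s: 17.28
ee_pos: [497.7, 358.0, 257.7]
ee_rot: [180.0, -0.0, 125.7]
force: [-0.6, -0.2, 0.8]
gripper_width: 10.6
```

Request:
{"name": "arm_command", "arguments": {"series": [0, 0, 0.005, 0, 0, 0, 0, 0, 0.01, 0, 0, 0, 0, 0, 0.01, 0, 0, 0, 0, 0, 0.0125, 0, 0, 0, 0, 0, 0.0125, 0, 0, 0, 0, 0, 0, 0, 0, 0]}}

```text
time_s: 17.78
ee_pos: [498.2, 358.2, 278.9]
ee_rot: [179.9, 0.0, 125.7]
force: [-0.2, 0.3, -1.5]
gripper_width: 10.8
```

Run:
```python
from h import *
s=env.state();print(s["ee_pos"],s["force"],s["gripper_width"])
C=(255,255,0);M=(255,0,255);x,y=540.3,388.6
z=s["ee_pos"][2]+15.4
L=[(x,y,z,58,M),(x,y,z,49,M),(x,y,z-46,58,C)]
overlay("side","g3",L,205,210,100,90,8)
```

```text
[498.19562651 358.24249029 278.90870396] [-0.22207157  0.33868832 -1.4839235 ] 10.836129469210546
```

View pics/g3.png

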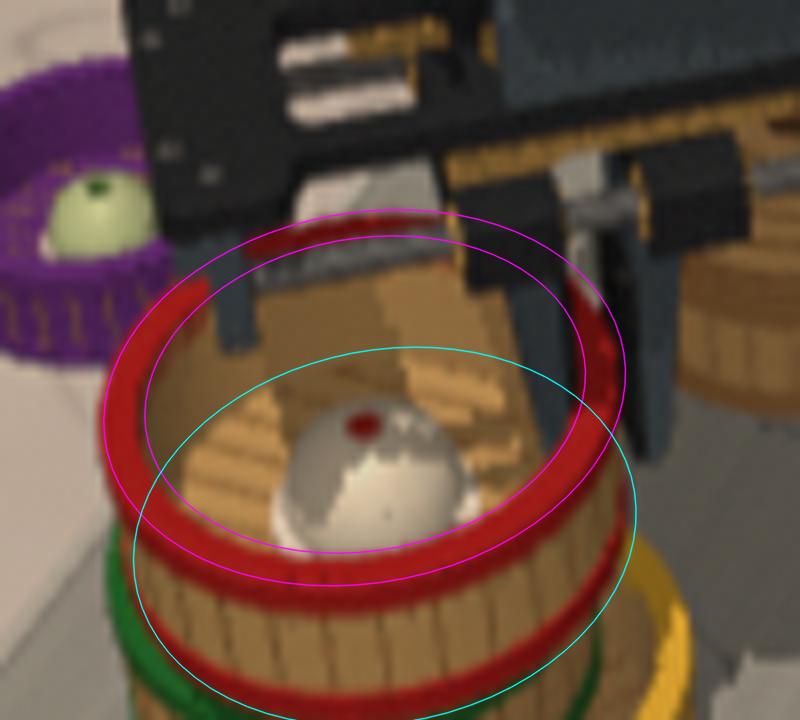

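Run:
```python
from h import *
print(atz("top",303,215,135),atz("top",306,260,135),atz("top",303,172,135))
print(env.state()["ee_pos"])
```

```text
[520.96905736  57.72845124 135.        ] [378.69275189  52.92528292 135.        ] [662.02083967  53.25336497 135.        ]
[497.99744232 358.10998868 278.31977432]
```

Request:
{"name": "arm_command", "arguments": {"series": [0, 0, 0.02, 0, 0, 0, 0, 0, 0.0225, 0, 0, 0, 0, 0, 0.0225, 0, 0, 0, 0, 0, 0.0225, 0, 0, 0, 0, 0, 0.0225, 0, 0, 0, -0.01125, -0.0534, 0, 0, 0, -0.05035, -0.01125, -0.0534, 0, 0, 0, -0.05035, -0.01125, -0.0534, 0, 0, 0, -0.05035, -0.01125, -0.0534, 0, 0, 0, -0.05035, -0.01125, -0.0534, 0, 0, 0, -0.05035, -0.01125, -0.0534, 0, 0, 0, -0.05035, -0.01125, -0.0534, 0, 0, 0, -0.05035, -0.01125, -0.0534, 0, 0, 0, -0.05035, -0.01125, -0.0534, 0, 0, 0, -0.05035, -0.01125, -0.0534, 0, 0, 0, -0.05035, -0.01125, -0.0534, 0, 0, 0, -0.05035, -0.01125, -0.0534, 0, 0, 0, -0.05035, -0.01125, -0.0534, 0, 0, 0, -0.05035, -0.01125, -0.0534, 0, 0, 0, -0.05035, -0.01125, -0.0534, 0, 0, 0, -0.05035]}}

```text
time_s: 19.5
ee_pos: [430.0, 36.6, 322.5]
ee_rot: [179.9, -0.0, 91.7]
force: [0.7, -0.8, -2.2]
gripper_width: 10.4
```

Request:
{"name": "arm_command", "arguments": {"series": [-0.01125, -0.0534, 0, 0, 0, -0.05035, -0.01125, -0.0534, 0, 0, 0, -0.05035, -0.01125, -0.0534, 0, 0, 0, -0.05035, -0.01125, -0.0534, 0, 0, 0, -0.05035, -0.01125, -0.0534, 0, 0, 0, -0.05035, 0, 0, -0.03, 0, 0, 0, 0, 0, -0.05, 0, 0, 0, 0, 0, -0.05, 0, 0, 0, 0, 0, -0.05, 0, 0, 0, 0, 0, -0.05, 0, 0, 0, 0, 0, -0.05, 0, 0, 0, 0, 0, -0.05, 0, 0, 0, 0, 0, -0.05, 0, 0, 0, 0, 0, -0.05, 0, 0, 0, 0, 0, -0.03, 0, 0, 0, 0, 0, 0, 0, 0, 0, 0, 0, 0, 0, 0, 0]}}

```text
time_s: 20.92
ee_pos: [408.1, -69.4, 137.9]
ee_rot: [180.0, -0.0, 80.4]
force: [-1.1, 0.4, -2.4]
gripper_width: 10.7
```

Run:
```python
from h import *
s=env.state();print(s["ee_pos"],s["ee_rot"],s["force"],s["gripper_width"])
C=(255,255,0);M=(255,0,255);x,y=459,-78
z=s["ee_pos"][2]+15.4
L=[(x,y,z,58,M),(x,y,z-46,58,C)]
overlay("side","g4",L,295,140,120,110,6)
overlay("top","g5",L,300,160,100,110,6)
```

```text
[408.06614154 -69.35369678 137.94630672] [ 1.79987848e+02 -5.50460276e-04  8.04276603e+01] [-1.07242967  0.40591904 -2.42257856] 10.66100506870965
```

View pics/g4.png

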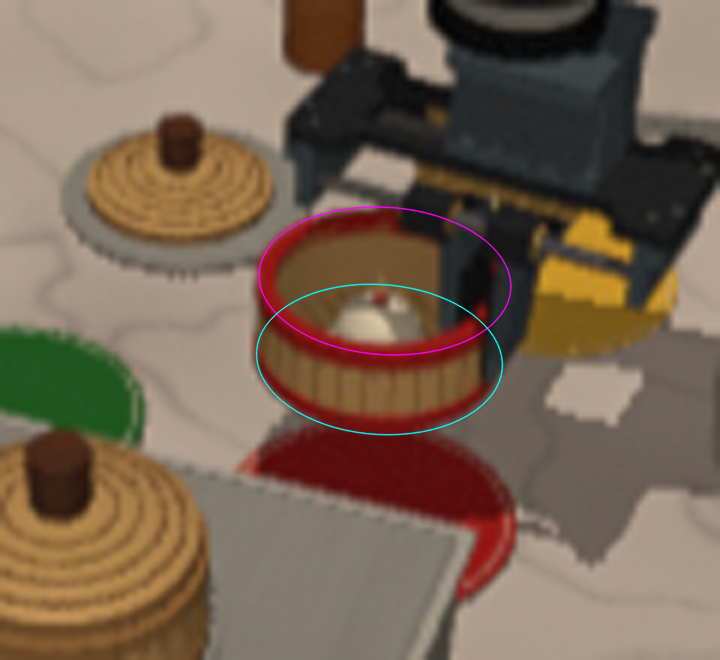

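View pics/g5.png

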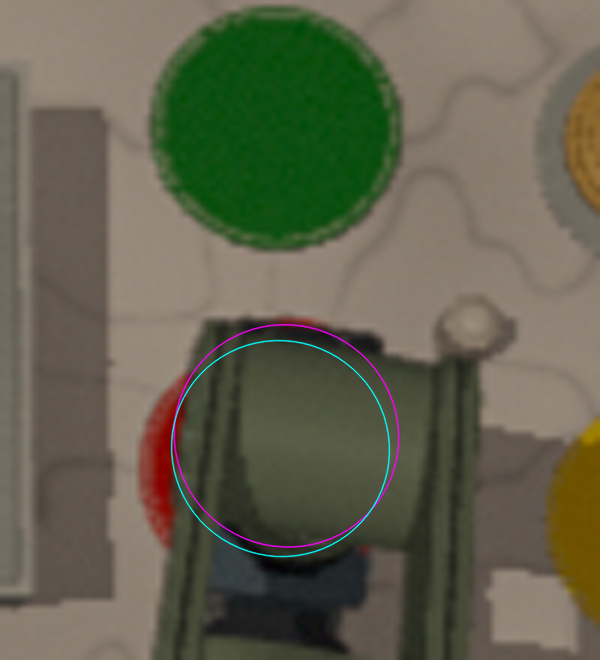

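Request:
{"name": "arm_command", "arguments": {"series": [0, 0, -0.03, 0, 0, 0, 0, 0, -0.04, 0, 0, 0, 0, 0, -0.04, 0, 0, 0, 0, 0, -0.04, 0, 0, 0, 0, 0, -0.03, 0, 0, 0, 0, 0, -0.02, 0, 0, 0, 0, 0, -0.01, 0, 0, 0, 0, 0, -0.005, 0, 0, 0, 0, 0, -0.005, 0, 0, 0, 0, 0, -0.005, 0, 0, 0, 0, 0, -0.005, 0, 0, 0, 0, 0, 0, 0, 0, 0, 0, 0, 0, 0, 0, 0]}}

```text
time_s: 22.1
ee_pos: [407.8, -69.3, 45.6]
ee_rot: [180.0, -0.0, 80.4]
force: [-0.5, 0.9, -2.0]
gripper_width: 10.3
```

Request:
{"name": "arm_command", "arguments": {"series": [0, 0, -0.003, 0, 0, 0, 0, 0, -0.003, 0, 0, 0, 0, 0, 0, 0, 0, 0]}}

```text
time_s: 22.35
ee_pos: [407.6, -69.3, 42.9]
ee_rot: [-180.0, 0.0, 80.4]
force: [1.3, 0.3, -2.0]
gripper_width: 10.6
```

Request:
{"name": "arm_command", "arguments": {"series": [0, 0, -0.003, 0, 0, 0, 0, 0, -0.002, 0, 0, 0, 0, 0, 0, 0, 0, 0]}}

```text
time_s: 22.6
ee_pos: [407.7, -69.3, 40.9]
ee_rot: [180.0, -0.0, 80.4]
force: [-0.3, -0.3, -1.8]
gripper_width: 10.5
```

Request:
{"name": "arm_command", "arguments": {"series": [0, 0, -0.0025, 0, 0, 0, 0, 0, 0, 0, 0, 0]}}

```text
time_s: 22.77
ee_pos: [407.8, -69.3, 40.8]
ee_rot: [180.0, 0.0, 80.4]
force: [-2.5, 0.4, 7.5]
gripper_width: 10.8
```

Request:
{"name": "arm_command", "arguments": {"series": [0, 0, 0.001, 0, 0, 0, 0, 0, 0, 0, 0, 0, 0, 0, 0, 0, 0, 0, 0, 0, 0, 0, 0, 0, 0, 0, 0, 0, 0, 0], "hand": 0.27}}

```text
time_s: 23.18
ee_pos: [407.8, -69.3, 40.4]
ee_rot: [180.0, 0.0, 80.4]
force: [0.2, 0.2, 0.4]
gripper_width: 24.6
```

Request:
{"name": "arm_command", "arguments": {"series": [0, 0, 0.01, 0, 0, 0, 0, 0, 0.025, 0, 0, 0, 0, 0, 0.025, 0, 0, 0, 0, 0, 0.05, 0, 0, 0, 0, 0, 0.08, 0, 0, 0, 0, 0, 0.08, 0, 0, 0, 0, 0, 0.08, 0, 0, 0, 0, 0, 0.08, 0, 0, 0, 0, 0, 0.08, 0, 0, 0, 0, 0, 0.08, 0, 0, 0, 0, 0, 0.05, 0, 0, 0, 0, 0, 0, 0, 0, 0, 0, 0, 0, 0, 0, 0]}}

```text
time_s: 24.27
ee_pos: [407.9, -69.3, 297.3]
ee_rot: [179.9, 0.0, 80.4]
force: [-0.0, 0.4, 0.2]
gripper_width: 24.3
```

Run:
```python
from h import *
s=env.state();print(s["ee_pos"],s["ee_rot"],s["gripper_width"])
C=(255,255,0);M=(255,0,255);x,y=459,-78
L=[(x,y,56,58,M),(x,y,10,58,C)]
overlay("side","r1",L,305,170,100,80,6)
x,y=528,380
L=[(x,y,227,58,M),(x,y,227,49,M)]
overlay("side","r2",L,205,235,100,90,8)
overlay("top","r3",L,160,170,100,80,8)
```

```text
[407.89520662 -69.340677   297.32786948] [1.79856882e+02 5.43304791e-03 8.04268476e+01] 24.324099892616164
```

View pics/r1.png

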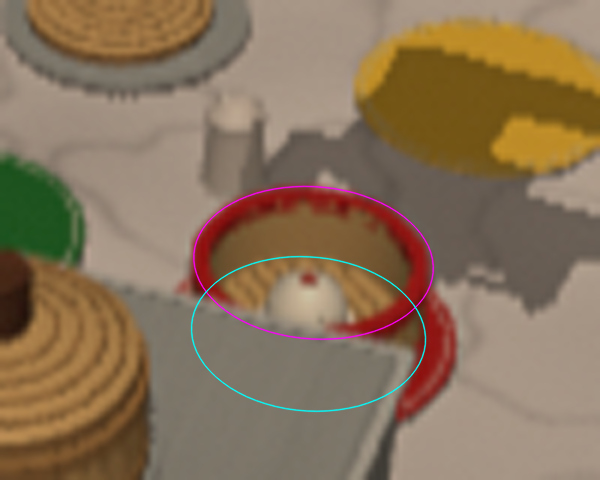

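View pics/r2.png

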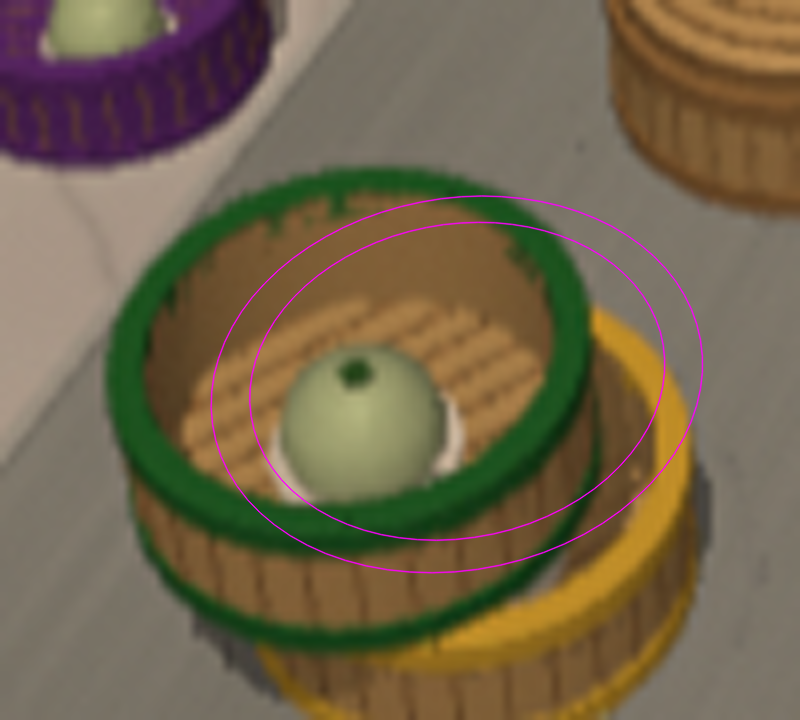

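View pics/r3.png

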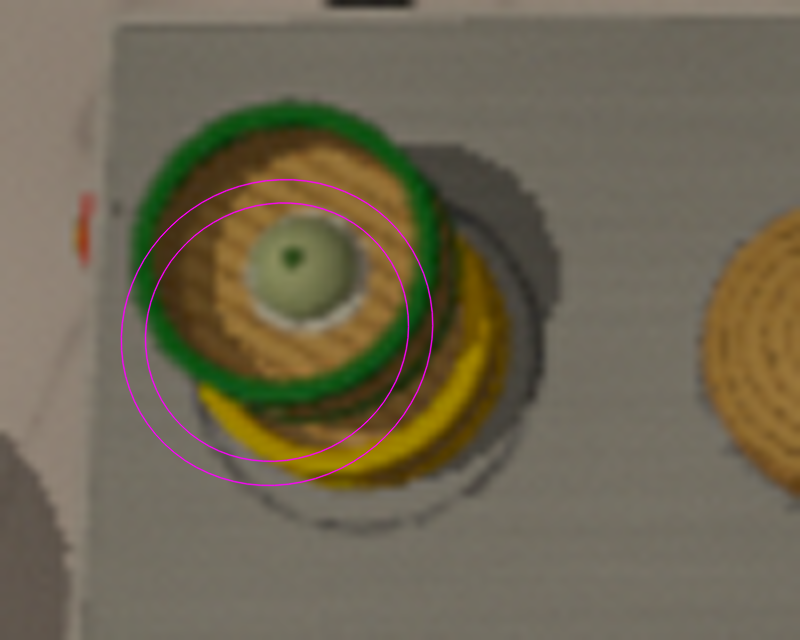

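Run:
```python
from h import *
X=(528,380,227)
s=proj("side",X)+[-13.4,-3.6];t=proj("top",X)+[1.1,-9.9]
x=tri(s,t);print(x,proj("side",x)-s,proj("top",x)-t, atz("top",*t,227),atz("side",*s,227))
C=(255,255,0);M=(255,0,255)
x,y,z=(x[0],x[1],227)
L=[(x,y,z,58,M),(x,y,z,49,M)]
x,y,z=x-30,y-8,181
L+=[(x,y,z,58,C),(x,y,z,49,C)]
overlay("top","e5",L,160,170,100,80,8)
overlay("side","e6",L,205,235,100,90,8)
```

```text
[558.45581142 377.9098542  223.5651027 ] [-0.26752248 -0.07138635] [0.04068105 0.13268788] [558.09354732 377.18784745 227.        ] [556.14800968 380.50649344 227.        ]
```

View pics/e5.png

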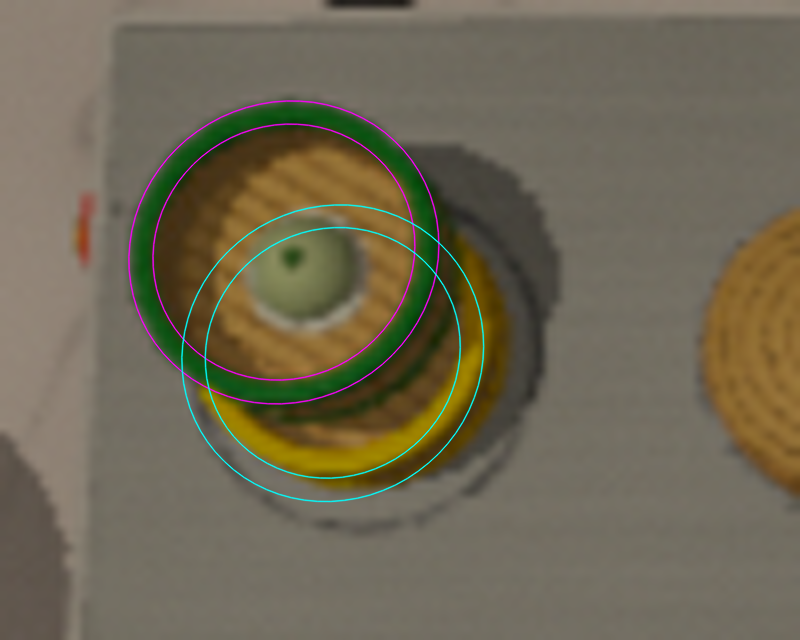

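View pics/e6.png

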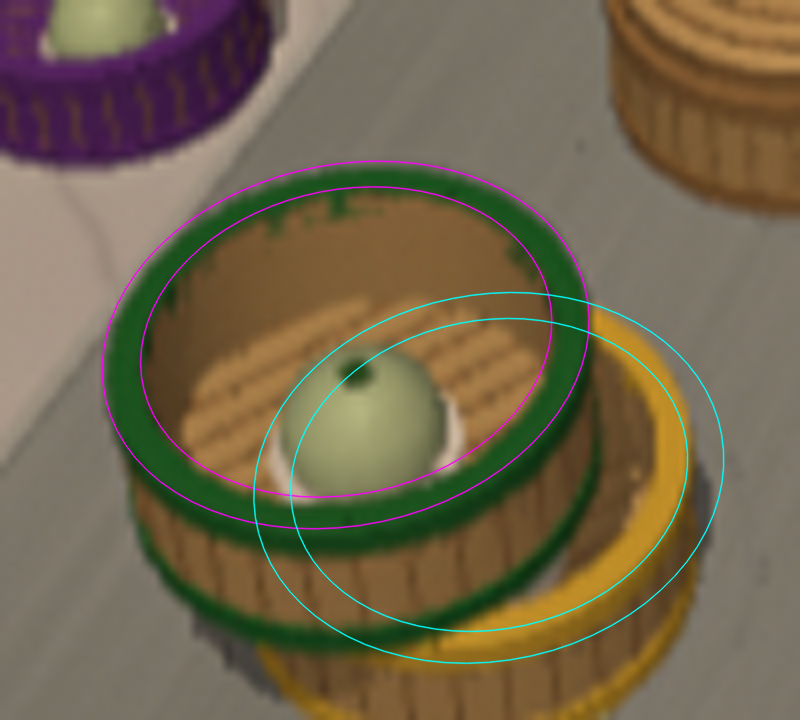

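Request:
{"name": "arm_command", "arguments": {"series": [0.014875, 0.05804, 0, 0, 0, 0.05395, 0.014875, 0.05804, 0, 0, 0, 0.05395, 0.014875, 0.05804, 0, 0, 0, 0.05395, 0.014875, 0.05804, 0, 0, 0, 0.05395, 0.014875, 0.05804, 0, 0, 0, 0.05395, 0.014875, 0.05804, 0, 0, 0, 0.05395, 0.014875, 0.05804, 0, 0, 0, 0.05395, 0.014875, 0.05804, 0, 0, 0, 0.05395, 0.014875, 0.05804, 0, 0, 0, 0.05395, 0.014875, 0.05804, 0, 0, 0, 0.05395, 0.014875, 0.05804, 0, 0, 0, 0.05395, 0.014875, 0.05804, 0, 0, 0, 0.05395, 0.014875, 0.05804, 0, 0, 0, 0.05395, 0.014875, 0.05804, 0, 0, 0, 0.05395, 0.014875, 0.05804, 0, 0, 0, 0.05395, 0.014875, 0.05804, 0, 0, 0, 0.05395, 0.014875, 0.05804, 0, 0, 0, 0.05395, 0.014875, 0.05804, 0, 0, 0, 0.05395, 0, 0, 0, 0, 0, 0, 0, 0, 0, 0, 0, 0]}}

```text
time_s: 26.18
ee_pos: [514.5, 349.2, 294.6]
ee_rot: [-179.8, 0.0, 124.2]
force: [-0.6, -1.0, 0.1]
gripper_width: 24.7
```

Request:
{"name": "arm_command", "arguments": {"series": [0, 0, -0.02, 0, 0, 0, 0, 0, -0.03, 0, 0, 0, 0, 0, -0.03, 0, 0, 0, 0, 0, -0.03, 0, 0, 0, 0, 0, 0, 0, 0, 0, 0, 0, 0, 0, 0, 0]}}

```text
time_s: 26.68
ee_pos: [514.3, 347.3, 251.7]
ee_rot: [-179.9, 0.0, 124.1]
force: [0.5, 0.1, -0.4]
gripper_width: 24.6
```

Run:
```python
from h import *
C=(255,255,0);M=(255,0,255);x,y=558,377.7
s=env.state();print(s["ee_pos"],s["gripper_width"],s["ee_rot"])
a,b,c=s["ee_pos"]
L=[(x,y,226,58,M),(a,b,226,3,C)]
overlay("side","g6",L,205,220,100,90,8)
```

```text
[514.31047726 347.33228428 251.74024071] 24.583633359420908 [-1.79880033e+02  6.31281559e-03  1.24054803e+02]
```

View pics/g6.png

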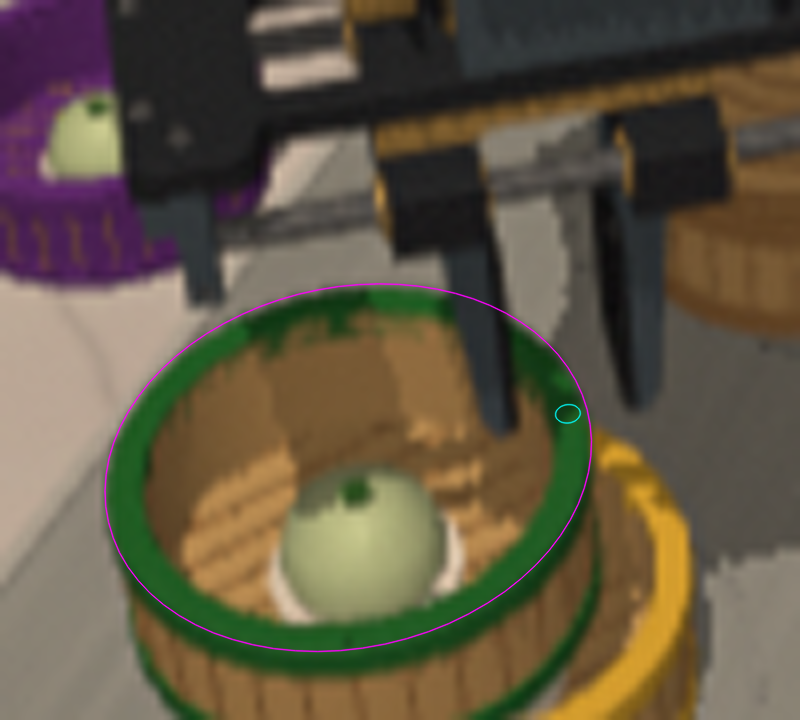

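Request:
{"name": "arm_command", "arguments": {"series": [0, 0, -0.0125, 0, 0, 0, 0, 0, -0.0125, 0, 0, 0, 0, 0, -0.0125, 0, 0, 0, 0, 0, -0.0125, 0, 0, 0, 0, 0, -0.0125, 0, 0, 0, 0, 0, -0.0125, 0, 0, 0, 0, 0, -0.0125, 0, 0, 0, 0, 0, -0.0125, 0, 0, 0, 0, 0, -0.005, 0, 0, 0, 0, 0, 0, 0, 0, 0, 0, 0, 0, 0, 0, 0]}}

```text
time_s: 27.65
ee_pos: [514.8, 348.6, 210.4]
ee_rot: [180.0, -0.0, 124.1]
force: [0.5, -0.1, 0.3]
gripper_width: 24.7
```

Request:
{"name": "arm_command", "arguments": {"series": [0, 0, 0, 0, 0, 0, 0, 0, 0, 0, 0, 0, 0, 0, 0, 0, 0, 0, 0, 0, 0, 0, 0, 0, 0, 0, 0, 0, 0, 0, 0, 0, 0, 0, 0, 0], "hand": 0, "newtons": 45}}

```text
time_s: 28.15
ee_pos: [514.8, 348.6, 210.8]
ee_rot: [180.0, -0.0, 124.1]
force: [-0.6, -0.2, 2.3]
gripper_width: 10.8
```

Request:
{"name": "arm_command", "arguments": {"series": [0, 0, 0.005, 0, 0, 0, 0, 0, 0.01, 0, 0, 0, 0, 0, 0.01, 0, 0, 0, 0, 0, 0.0125, 0, 0, 0, 0, 0, 0.0125, 0, 0, 0, 0, 0, 0, 0, 0, 0]}}

```text
time_s: 28.65
ee_pos: [515.4, 349.0, 231.9]
ee_rot: [179.8, -0.0, 124.1]
force: [-0.5, 0.7, -1.8]
gripper_width: 11.0
```

Run:
```python
from h import *
s=env.state();print(s["ee_pos"],s["force"],s["gripper_width"])
C=(255,255,0);M=(255,0,255);x,y=558,377.7
z=s["ee_pos"][2]+15.4
L=[(x,y,z,58,M),(x,y,z,49,M),(x,y,z-46,58,C)]
overlay("side","g7",L,205,210,100,90,8)
```

```text
[515.35840078 349.00729644 231.9306982 ] [-0.48843541  0.68027618 -1.8137478 ] 10.989541557306037
```

View pics/g7.png

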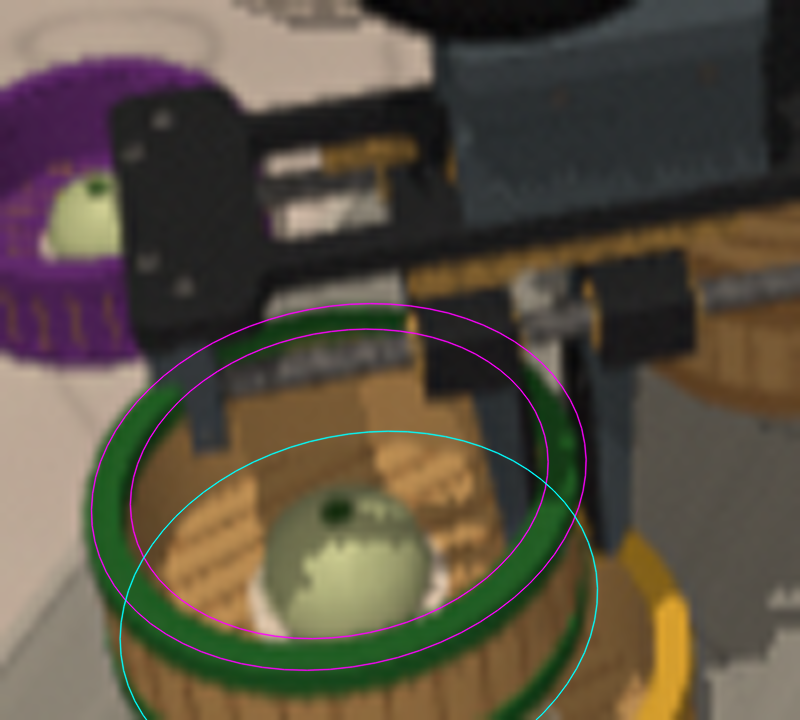

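Request:
{"name": "arm_command", "arguments": {"series": [0, 0, 0.035, 0, 0, 0, 0, 0, 0.035, 0, 0, 0, 0, 0, 0.035, 0, 0, 0, 0, 0, 0.035, 0, 0, 0, 0, 0, 0.035, 0, 0, 0, 0.01159, -0.05429, 0, 0, 0, -0.04678, 0.01159, -0.05429, 0, 0, 0, -0.04678, 0.01159, -0.05429, 0, 0, 0, -0.04678, 0.01159, -0.05429, 0, 0, 0, -0.04678, 0.01159, -0.05429, 0, 0, 0, -0.04678, 0.01159, -0.05429, 0, 0, 0, -0.04678, 0.01159, -0.05429, 0, 0, 0, -0.04678, 0.01159, -0.05429, 0, 0, 0, -0.04678, 0.01159, -0.05429, 0, 0, 0, -0.04678, 0.01159, -0.05429, 0, 0, 0, -0.04678, 0.01159, -0.05429, 0, 0, 0, -0.04678, 0.01159, -0.05429, 0, 0, 0, -0.04678, 0.01159, -0.05429, 0, 0, 0, -0.04678, 0.01159, -0.05429, 0, 0, 0, -0.04678, 0.01159, -0.05429, 0, 0, 0, -0.04678]}}

```text
time_s: 30.37
ee_pos: [584.3, 21.8, 300.3]
ee_rot: [-180.0, -0.0, 92.4]
force: [-0.9, -0.4, -2.0]
gripper_width: 10.9
```

Request:
{"name": "arm_command", "arguments": {"series": [0.01159, -0.05429, 0, 0, 0, -0.04678, 0.01159, -0.05429, 0, 0, 0, -0.04678, 0.01159, -0.05429, 0, 0, 0, -0.04678, 0.01159, -0.05429, 0, 0, 0, -0.04678, 0.01159, -0.05429, 0, 0, 0, -0.04678, 0, 0, -0.03, 0, 0, 0, 0, 0, -0.05, 0, 0, 0, 0, 0, -0.05, 0, 0, 0, 0, 0, -0.05, 0, 0, 0, 0, 0, -0.05, 0, 0, 0, 0, 0, -0.05, 0, 0, 0, 0, 0, -0.05, 0, 0, 0, 0, 0, -0.05, 0, 0, 0, 0, 0, -0.03, 0, 0, 0, 0, 0, 0, 0, 0, 0, 0, 0, 0, 0, 0, 0]}}

```text
time_s: 31.7
ee_pos: [607.3, -85.7, 136.0]
ee_rot: [-179.9, -0.0, 82.0]
force: [-0.4, -0.0, -1.3]
gripper_width: 11.0
```

Run:
```python
from h import *
s=env.state();print(s["ee_pos"],s["ee_rot"],s["force"],s["gripper_width"])
C=(255,255,0);M=(255,0,255);x,y=659.5,-93
z=s["ee_pos"][2]+15.4
L=[(x,y,z,58,M),(x,y,z-46,58,C)]
overlay("side","g8",L,245,110,130,110,6)
```

```text
[607.25448371 -85.68611658 135.98508132] [-1.79923079e+02 -1.40199771e-03  8.20248952e+01] [-0.36936512 -0.03855267 -1.26620086] 10.993769776071595
```

View pics/g8.png

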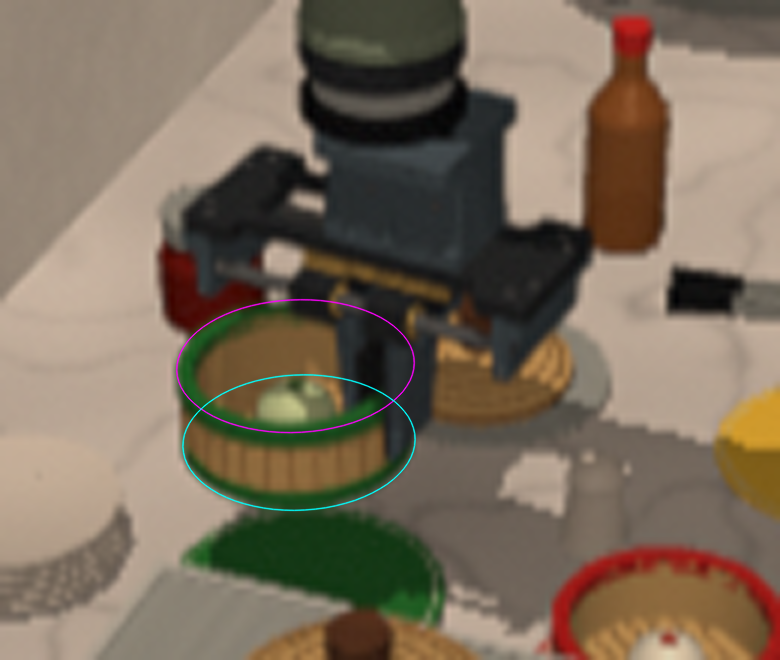

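Request:
{"name": "arm_command", "arguments": {"series": [0, 0, -0.03, 0, 0, 0, 0, 0, -0.04, 0, 0, 0, 0, 0, -0.04, 0, 0, 0, 0, 0, -0.04, 0, 0, 0, 0, 0, -0.03, 0, 0, 0, 0, 0, -0.02, 0, 0, 0, 0, 0, -0.01, 0, 0, 0, 0, 0, -0.005, 0, 0, 0, 0, 0, -0.005, 0, 0, 0, 0, 0, -0.005, 0, 0, 0, 0, 0, -0.005, 0, 0, 0, 0, 0, 0, 0, 0, 0, 0, 0, 0, 0, 0, 0]}}

```text
time_s: 32.83
ee_pos: [607.6, -85.7, 44.7]
ee_rot: [180.0, -0.0, 82.0]
force: [0.1, 0.8, -2.6]
gripper_width: 10.6
```

Request:
{"name": "arm_command", "arguments": {"series": [0, 0, -0.003, 0, 0, 0, 0, 0, 0, 0, 0, 0]}}

```text
time_s: 33.0
ee_pos: [607.5, -85.7, 43.2]
ee_rot: [180.0, 0.0, 82.0]
force: [-0.6, -0.1, -1.8]
gripper_width: 10.5
```

Request:
{"name": "arm_command", "arguments": {"series": [0, 0, -0.003, 0, 0, 0, 0, 0, 0, 0, 0, 0]}}

```text
time_s: 33.17
ee_pos: [607.4, -85.7, 41.9]
ee_rot: [-180.0, 0.0, 82.0]
force: [-0.7, 0.4, -1.4]
gripper_width: 11.1
```

Request:
{"name": "arm_command", "arguments": {"series": [0, 0, -0.003, 0, 0, 0, 0, 0, 0, 0, 0, 0]}}

```text
time_s: 33.33
ee_pos: [607.4, -85.7, 40.6]
ee_rot: [-180.0, 0.0, 82.0]
force: [-1.0, 0.7, -2.5]
gripper_width: 10.8
```

Request:
{"name": "arm_command", "arguments": {"series": [0, 0, -0.0025, 0, 0, 0, 0, 0, 0, 0, 0, 0]}}

```text
time_s: 33.5
ee_pos: [607.6, -85.8, 39.9]
ee_rot: [180.0, 0.0, 82.0]
force: [0.1, 0.1, -1.0]
gripper_width: 10.7
```

Request:
{"name": "arm_command", "arguments": {"series": [0, 0, -0.0025, 0, 0, 0, 0, 0, 0, 0, 0, 0]}}

```text
time_s: 33.67
ee_pos: [607.7, -85.7, 39.8]
ee_rot: [180.0, 0.0, 82.0]
force: [-1.3, 0.3, 3.4]
gripper_width: 10.8
```

Contact is confirmed (+3.4 N, z steady), so I release and rise.

Request:
{"name": "arm_command", "arguments": {"series": [0, 0, 0, 0, 0, 0, 0, 0, 0, 0, 0, 0, 0, 0, 0, 0, 0, 0, 0, 0, 0, 0, 0, 0, 0, 0, 0, 0, 0, 0], "hand": 0.27}}

```text
time_s: 34.08
ee_pos: [607.6, -85.7, 38.7]
ee_rot: [180.0, -0.0, 82.0]
force: [0.0, -0.1, -0.3]
gripper_width: 24.4
```

Request:
{"name": "arm_command", "arguments": {"series": [0, 0, 0.01, 0, 0, 0, 0, 0, 0.025, 0, 0, 0, 0, 0, 0.025, 0, 0, 0, 0, 0, 0.05, 0, 0, 0, 0, 0, 0.08, 0, 0, 0, 0, 0, 0.08, 0, 0, 0, 0, 0, 0.08, 0, 0, 0, 0, 0, 0.08, 0, 0, 0, 0, 0, 0.08, 0, 0, 0, 0, 0, 0.06, 0, 0, 0, 0, 0, 0, 0, 0, 0, 0, 0, 0, 0, 0, 0]}}

```text
time_s: 35.08
ee_pos: [608.1, -85.8, 269.7]
ee_rot: [179.7, 0.0, 82.0]
force: [1.0, 0.4, -1.3]
gripper_width: 24.5
```

Run:
```python
from h import *
s=env.state();print(s["ee_pos"],s["ee_rot"],s["gripper_width"])
C=(255,255,0);M=(255,0,255);x,y=659.5,-93
L=[(x,y,56,58,M),(x,y,10,58,C)]
overlay("side","y1",L,245,150,100,80,6)
x,y=534,366
L=[(x,y,181,58,M),(x,y,181,49,M)]
overlay("side","y2",L,205,235,100,90,8)
overlay("top","y3",L,160,170,100,80,8)
```

```text
[608.08160997 -85.82934092 269.65587252] [1.79703597e+02 7.52989316e-03 8.20251613e+01] 24.476725445212075
```

View pics/y1.png

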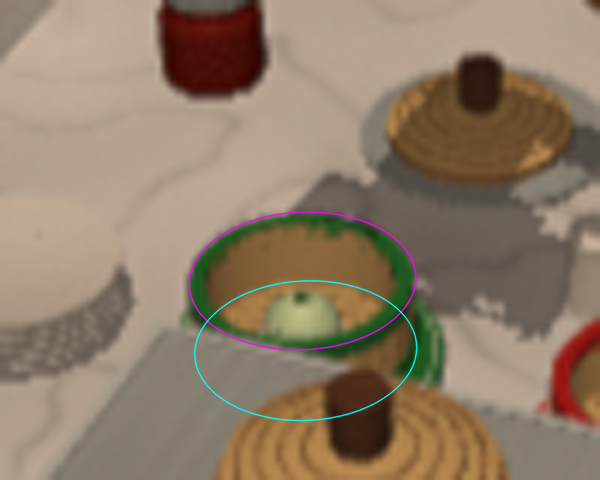

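View pics/y2.png

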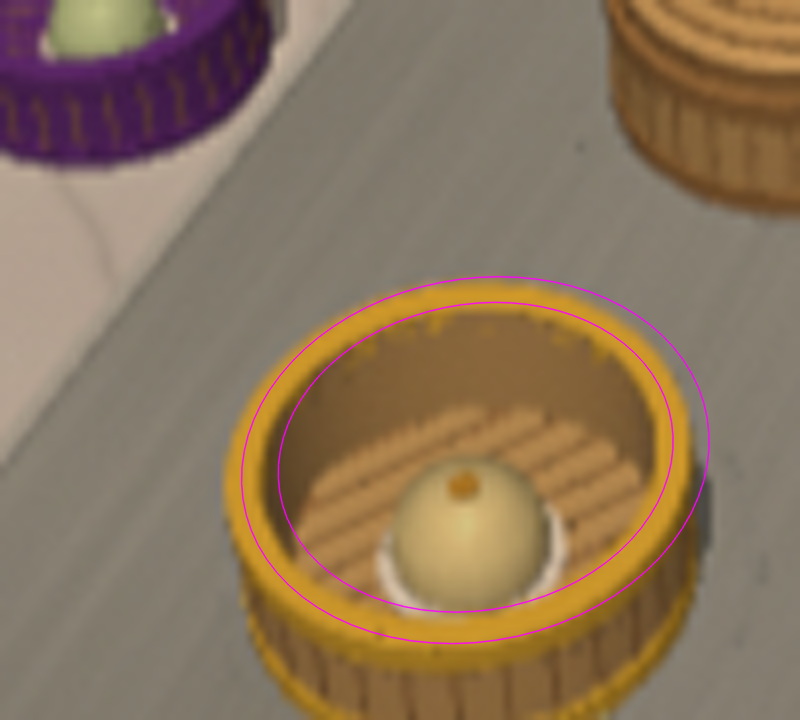

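View pics/y3.png

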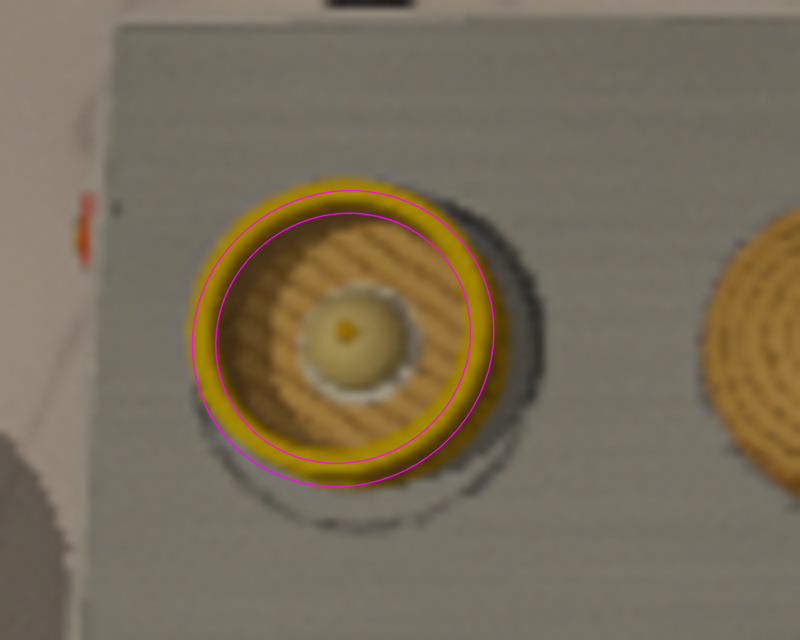

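Run:
```python
from h import *
X=(534,366,181)
s=proj("side",X)+[-2.1,.6];t=proj("top",X)+[-.6,-1.4]
x=tri(s,t);print(x, atz("top",*t,181),atz("side",*s,181))
M=(255,0,255)
x,y,z=(x[0],x[1],181)
L=[(x,y,z,58,M),(x,y,z,49,M)]
overlay("top","e7",L,160,170,100,80,8)
overlay("side","e8",L,205,235,100,90,8)
a=cv2.imread("pics/e7.png");b=cv2.imread("pics/e8.png")
cv2.imwrite("pics/e9.png",np.hstack([a[:480,80:480],b[180:660,180:580]]))
```

```text
[538.28663005 368.03907917 179.943009  ] [538.4605482  367.90292395 181.        ] [537.28794554 368.78719376 181.        ]
```

View pics/e9.png

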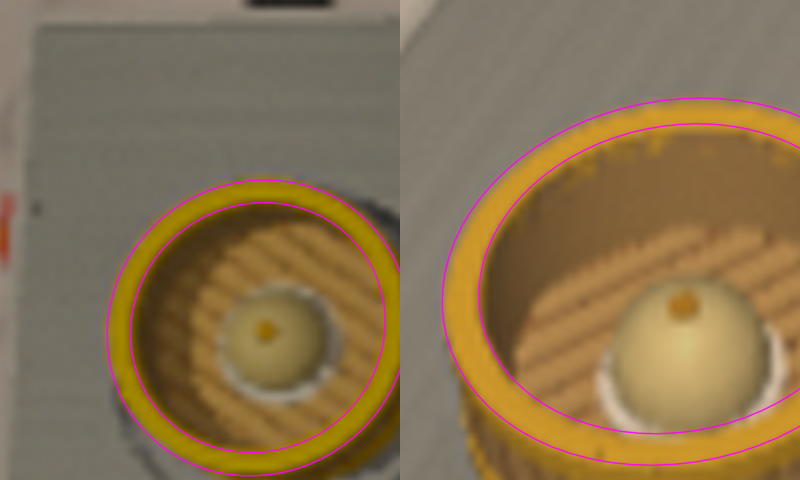

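Request:
{"name": "arm_command", "arguments": {"series": [-0.01565, 0.05893, 0, 0, 0, 0.05234, -0.01565, 0.05893, 0, 0, 0, 0.05234, -0.01565, 0.05893, 0, 0, 0, 0.05234, -0.01565, 0.05893, 0, 0, 0, 0.05234, -0.01565, 0.05893, 0, 0, 0, 0.05234, -0.01565, 0.05893, 0, 0, 0, 0.05234, -0.01565, 0.05893, 0, 0, 0, 0.05234, -0.01565, 0.05893, 0, 0, 0, 0.05234, -0.01565, 0.05893, 0, 0, 0, 0.05234, -0.01565, 0.05893, 0, 0, 0, 0.05234, -0.01565, 0.05893, 0, 0, 0, 0.05234, -0.01565, 0.05893, 0, 0, 0, 0.05234, -0.01565, 0.05893, 0, 0, 0, 0.05234, -0.01565, 0.05893, 0, 0, 0, 0.05234, -0.01565, 0.05893, 0, 0, 0, 0.05234, -0.01565, 0.05893, 0, 0, 0, 0.05234, -0.01565, 0.05893, 0, 0, 0, 0.05234, -0.01565, 0.05893, 0, 0, 0, 0.05234, 0, 0, 0, 0, 0, 0, 0, 0, 0, 0, 0, 0]}}

```text
time_s: 37.0
ee_pos: [494.2, 339.2, 265.6]
ee_rot: [-179.9, 0.0, 124.5]
force: [0.0, -0.3, -1.1]
gripper_width: 24.5
```

Request:
{"name": "arm_command", "arguments": {"series": [0, 0, -0.02, 0, 0, 0, 0, 0, -0.03, 0, 0, 0, 0, 0, -0.03, 0, 0, 0, 0, 0, -0.03, 0, 0, 0, 0, 0, -0.03, 0, 0, 0, 0, 0, -0.015, 0, 0, 0, 0, 0, 0, 0, 0, 0, 0, 0, 0, 0, 0, 0]}}

```text
time_s: 37.67
ee_pos: [495.0, 337.8, 204.6]
ee_rot: [-180.0, 0.0, 124.4]
force: [0.8, -1.0, -0.6]
gripper_width: 24.6
```

Run:
```python
from h import *
C=(255,255,0);M=(255,0,255);x,y=538,368
s=env.state();print(s["ee_pos"],s["gripper_width"],s["ee_rot"])
a,b,c=s["ee_pos"]
L=[(x,y,180.5,58,M),(a,b,180.5,3,C)]
overlay("side","y6",L,205,220,100,90,8)
```

```text
[495.00795758 337.8362318  204.57580055] 24.649533469547638 [-1.79962163e+02  6.26669881e-03  1.24360511e+02]
```

View pics/y6.png

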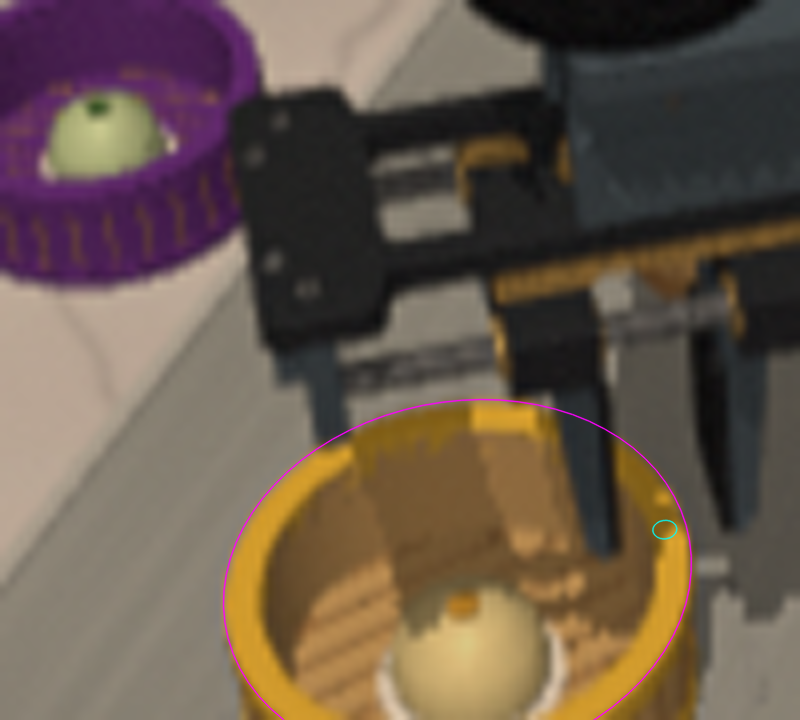

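Request:
{"name": "arm_command", "arguments": {"series": [0, 0, -0.0125, 0, 0, 0, 0, 0, -0.0125, 0, 0, 0, 0, 0, -0.0125, 0, 0, 0, 0, 0, -0.0125, 0, 0, 0, 0, 0, -0.0125, 0, 0, 0, 0, 0, -0.0125, 0, 0, 0, 0, 0, -0.0125, 0, 0, 0, 0, 0, -0.0125, 0, 0, 0, 0, 0, 0, 0, 0, 0, 0, 0, 0, 0, 0, 0]}}

```text
time_s: 38.55
ee_pos: [494.7, 338.5, 164.5]
ee_rot: [-180.0, 0.0, 124.4]
force: [-0.3, 0.1, 0.9]
gripper_width: 24.8
```

Request:
{"name": "arm_command", "arguments": {"series": [0, 0, 0, 0, 0, 0, 0, 0, 0, 0, 0, 0, 0, 0, 0, 0, 0, 0, 0, 0, 0, 0, 0, 0, 0, 0, 0, 0, 0, 0, 0, 0, 0, 0, 0, 0], "hand": 0, "newtons": 45}}

```text
time_s: 39.05
ee_pos: [494.9, 338.6, 165.2]
ee_rot: [180.0, -0.0, 124.4]
force: [-0.7, 0.8, 2.2]
gripper_width: 10.8
```

Request:
{"name": "arm_command", "arguments": {"series": [0, 0, 0.005, 0, 0, 0, 0, 0, 0.01, 0, 0, 0, 0, 0, 0.01, 0, 0, 0, 0, 0, 0.0125, 0, 0, 0, 0, 0, 0.0125, 0, 0, 0, 0, 0, 0, 0, 0, 0]}}

```text
time_s: 39.55
ee_pos: [495.5, 339.0, 186.3]
ee_rot: [179.8, 0.0, 124.4]
force: [0.3, 0.1, -1.8]
gripper_width: 10.6
```

Run:
```python
from h import *
s=env.state();print(s["ee_pos"],s["force"],s["gripper_width"])
C=(255,255,0);M=(255,0,255);x,y=538,368
z=s["ee_pos"][2]+16
L=[(x,y,z,58,M),(x,y,z,49,M),(x,y,z-46,58,C)]
overlay("side","y7",L,205,220,100,90,8)
```

```text
[495.45636695 338.99605134 186.29622151] [ 0.28015234  0.10371762 -1.82163402] 10.640472375293283
```

View pics/y7.png

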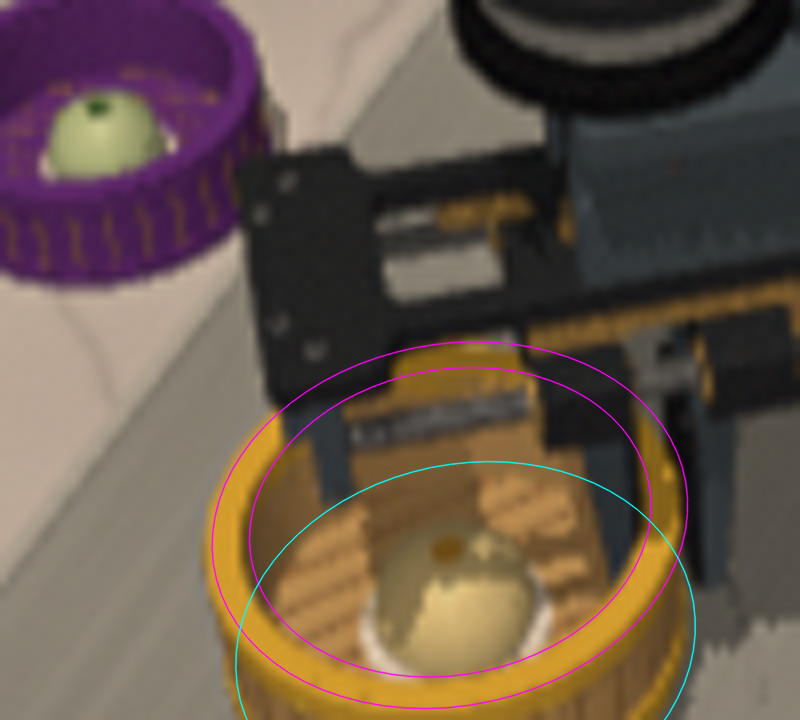

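Run:
```python
from h import *
print(atz("top",385,290,50),atz("side",425,218,0))
L=[(420.5,-306,10,73,(255,255,0))]
save("side","c1",380,150,100,90,6)
```

```text
[ 280.52599627 -198.27181766   50.        ] [ 269.72363891 -190.24174369    0.        ]
```

View pics/c1.png

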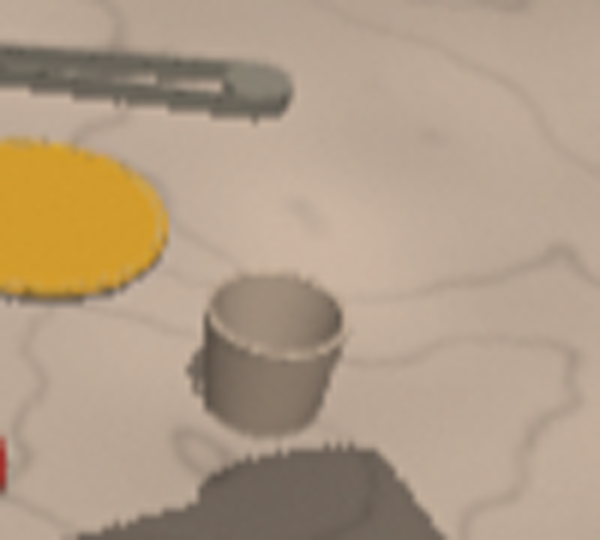

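Request:
{"name": "arm_command", "arguments": {"series": [0, 0, 0.03, 0, 0, 0, 0, 0, 0.05, 0, 0, 0, 0, 0, 0.06, 0, 0, 0, 0, 0, 0.06, 0, 0, 0, 0, 0, 0.05, 0, 0, 0, 0, 0, 0.035, 0, 0, 0, -0.01168, -0.06138, 0, 0, 0, -0.06258, -0.01168, -0.06138, 0, 0, 0, -0.06258, -0.01168, -0.06138, 0, 0, 0, -0.06258, -0.01168, -0.06138, 0, 0, 0, -0.06258, -0.01168, -0.06138, 0, 0, 0, -0.06258, -0.01168, -0.06138, 0, 0, 0, -0.06258, -0.01168, -0.06138, 0, 0, 0, -0.06258, -0.01168, -0.06138, 0, 0, 0, -0.06258, -0.01168, -0.06138, 0, 0, 0, -0.06258, -0.01168, -0.06138, 0, 0, 0, -0.06258, -0.01168, -0.06138, 0, 0, 0, -0.06258, -0.01168, -0.06138, 0, 0, 0, -0.06258, -0.01168, -0.06138, 0, 0, 0, -0.06258, -0.01168, -0.06138, 0, 0, 0, -0.06258]}}

```text
time_s: 41.32
ee_pos: [428.7, -6.2, 298.7]
ee_rot: [-180.0, 0.0, 84.9]
force: [0.2, 0.4, -1.3]
gripper_width: 11.1
```

Request:
{"name": "arm_command", "arguments": {"series": [-0.01168, -0.06138, 0, 0, 0, -0.06258, -0.01168, -0.06138, 0, 0, 0, -0.06258, -0.01168, -0.06138, 0, 0, 0, -0.06258, -0.01168, -0.06138, 0, 0, 0, -0.06258, -0.01168, -0.06138, 0, 0, 0, -0.06258, -0.01168, -0.06138, 0, 0, 0, -0.06258, -0.01168, -0.06138, 0, 0, 0, -0.06258, -0.01168, -0.06138, 0, 0, 0, -0.06258, -0.01168, -0.06138, 0, 0, 0, -0.06258, -0.01168, -0.06138, 0, 0, 0, -0.06258, -0.01168, -0.06138, 0, 0, 0, -0.06258, 0, 0, -0.04, 0, 0, 0, 0, 0, -0.06, 0, 0, 0, 0, 0, -0.07, 0, 0, 0, 0, 0, -0.07, 0, 0, 0, 0, 0, -0.07, 0, 0, 0, 0, 0, -0.06, 0, 0, 0, 0, 0, -0.03, 0, 0, 0, 0, 0, 0, 0, 0, 0, 0, 0, 0, 0, 0, 0]}}

```text
time_s: 42.98
ee_pos: [377.9, -275.1, 138.6]
ee_rot: [-179.9, -0.0, 54.0]
force: [0.6, -0.1, -0.4]
gripper_width: 10.9
```

Run:
```python
from h import *
s=env.state();print(s["ee_pos"],s["ee_rot"],s["force"],s["gripper_width"])
C=(255,255,0);M=(255,0,255);x,y=420.5,-306
z=s["ee_pos"][2]+16
L=[(x,y,z,58,M),(x,y,z-46,58,C)]
overlay("side","y8",L,320,100,130,110,6)
```

```text
[ 377.85789243 -275.09920731  138.60611661] [-1.79936867e+02 -1.37899577e-03  5.40166868e+01] [ 0.55789445 -0.14843192 -0.43864213] 10.887622703292452
```

View pics/y8.png

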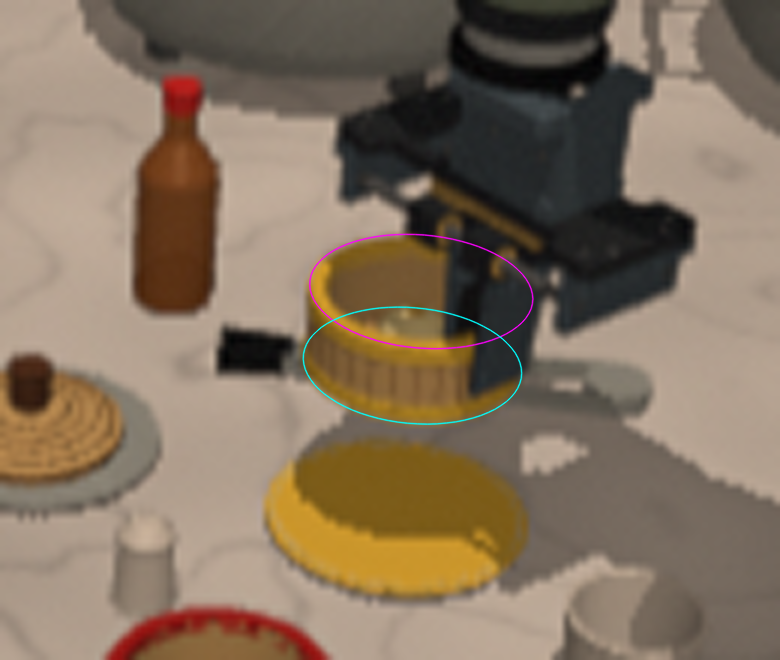

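Request:
{"name": "arm_command", "arguments": {"series": [0, 0, -0.03, 0, 0, 0, 0, 0, -0.04, 0, 0, 0, 0, 0, -0.04, 0, 0, 0, 0, 0, -0.04, 0, 0, 0, 0, 0, -0.03, 0, 0, 0, 0, 0, -0.02, 0, 0, 0, 0, 0, -0.01, 0, 0, 0, 0, 0, -0.005, 0, 0, 0, 0, 0, -0.005, 0, 0, 0, 0, 0, -0.005, 0, 0, 0, 0, 0, -0.005, 0, 0, 0, 0, 0, -0.005, 0, 0, 0, 0, 0, 0, 0, 0, 0, 0, 0, 0, 0, 0, 0]}}

```text
time_s: 44.2
ee_pos: [378.0, -275.2, 44.9]
ee_rot: [180.0, 0.0, 54.0]
force: [-1.0, 1.0, -1.8]
gripper_width: 10.5
```

Request:
{"name": "arm_command", "arguments": {"series": [0, 0, -0.003, 0, 0, 0, 0, 0, -0.003, 0, 0, 0, 0, 0, 0, 0, 0, 0]}}

```text
time_s: 44.45
ee_pos: [377.9, -275.1, 42.3]
ee_rot: [-180.0, -0.0, 54.0]
force: [-0.8, 1.1, -1.2]
gripper_width: 10.7
```

Request:
{"name": "arm_command", "arguments": {"series": [0, 0, -0.003, 0, 0, 0, 0, 0, 0, 0, 0, 0]}}

```text
time_s: 44.62
ee_pos: [377.9, -275.1, 41.1]
ee_rot: [-180.0, -0.0, 54.0]
force: [0.3, 0.4, -1.4]
gripper_width: 10.8
```

Request:
{"name": "arm_command", "arguments": {"series": [0, 0, -0.003, 0, 0, 0, 0, 0, 0, 0, 0, 0]}}

```text
time_s: 44.78
ee_pos: [378.1, -275.3, 40.1]
ee_rot: [180.0, -0.0, 54.0]
force: [0.2, -0.2, 0.4]
gripper_width: 10.7
```

Request:
{"name": "arm_command", "arguments": {"series": [0, 0, -0.0025, 0, 0, 0, 0, 0, 0, 0, 0, 0]}}

```text
time_s: 44.95
ee_pos: [378.1, -275.3, 40.1]
ee_rot: [180.0, 0.0, 54.0]
force: [-3.0, 1.9, 9.7]
gripper_width: 10.3
```

Contact. I release and retreat upward.

Request:
{"name": "arm_command", "arguments": {"series": [0, 0, 0.0015, 0, 0, 0, 0, 0, 0, 0, 0, 0, 0, 0, 0, 0, 0, 0, 0, 0, 0, 0, 0, 0, 0, 0, 0, 0, 0, 0], "hand": 0.27}}

```text
time_s: 45.37
ee_pos: [378.0, -275.2, 39.5]
ee_rot: [-180.0, -0.0, 54.0]
force: [0.7, 0.4, -0.6]
gripper_width: 24.8
```

Request:
{"name": "arm_command", "arguments": {"series": [0, 0, 0.01, 0, 0, 0, 0, 0, 0.025, 0, 0, 0, 0, 0, 0.025, 0, 0, 0, 0, 0, 0.05, 0, 0, 0, 0, 0, 0.08, 0, 0, 0, 0, 0, 0.08, 0, 0, 0, 0, -0.06, 0.08, 0, 0, 0, 0, -0.08, 0.05, 0, 0, 0, 0, -0.08, 0.02, 0, 0, 0, 0, -0.08, 0, 0, 0, 0, 0, -0.08, 0, 0, 0, 0, 0, -0.08, 0, 0, 0, 0, 0, -0.05, 0, 0, 0, 0, 0, 0, 0, 0, 0, 0, 0, 0, 0, 0, 0]}}

```text
validation failed for argument at $.se...
```

Run:
```python
from h import *
s=env.state();print(s["ee_pos"],s["gripper_width"])
C=(255,255,0);M=(255,0,255)
L=[]
for x,y in ((459,-78),(659.5,-93),(420.5,-306)): L+=[(x,y,56,58,M),(x,y,10,73,C)]
L+=[(637,-315,10,73,C),(637,-315,58,12.5,M),(524,170,135,58,C)]
overlay("side","f1",L,270,120,150,120,5)
overlay("top","f2",L,240,150,210,130,3.8)
```

```text
[ 378.0359362  -275.23566029   39.5061114 ] 24.803851854151407
```

View pics/f1.png

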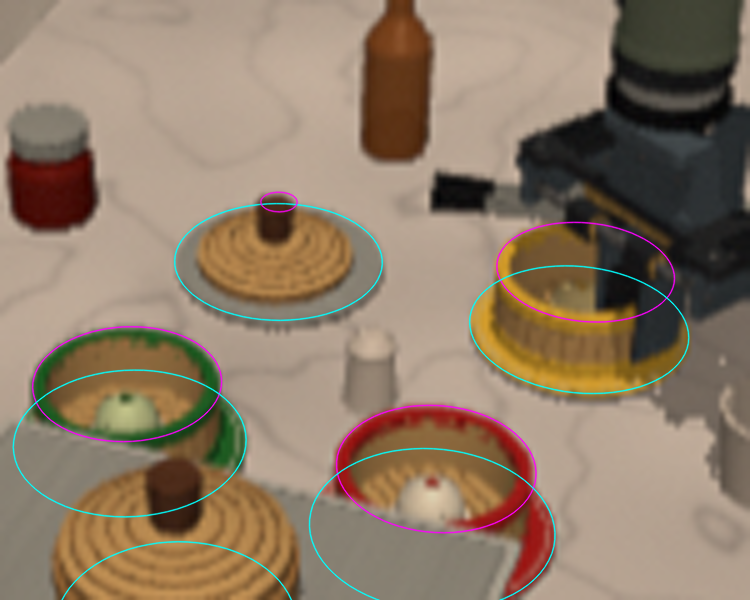

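View pics/f2.png

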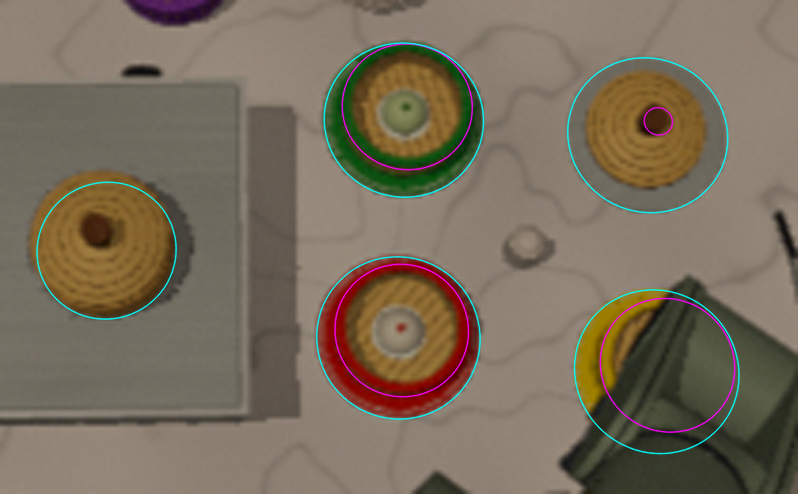

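Everything placed so far is well centred, within about 3 mm. The retreat call was refused because its number count was wrong, so I'm resending it.

Request:
{"name": "arm_command", "arguments": {"series": [0, 0, 0.01, 0, 0, 0, 0, 0, 0.025, 0, 0, 0, 0, 0, 0.025, 0, 0, 0, 0, 0, 0.05, 0, 0, 0, 0, 0, 0.08, 0, 0, 0, 0, 0, 0.08, 0, 0, 0, 0, 0, 0.08, 0, 0, 0, 0, -0.06, 0.05, 0, 0, 0, 0, -0.08, 0, 0, 0, 0, 0, -0.08, 0, 0, 0, 0, 0, -0.08, 0, 0, 0, 0, 0, -0.08, 0, 0, 0, 0, 0, -0.08, 0, 0, 0, 0, 0, 0, 0, 0, 0, 0, 0, 0, 0, 0, 0, 0, 0, 0, 0, 0, 0]}}

```text
validation failed for argument at $.se...
```

Run:
```python
from h import *
s=env.state();print(s["ee_pos"],s["gripper_width"],s["time_s"],abs(s["qvel"]).max())
C=(255,255,0);M=(255,0,255)
L=[]
for x,y in ((459,-78),(659.5,-93),(420.5,-306)): L+=[(x,y,56,58,M),(x,y,10,73,C)]
L+=[(637,-315,10,73,C),(637,-315,58,12.5,M)]
overlay("side","f3",L,270,120,150,120,5)
overlay("top","f4",L,310,150,140,130,4.5)
```

```text
[ 377.99290203 -275.21159329   39.49626931] 24.60382796315401 45.4667 0.1758760329444178
```

View pics/f3.png

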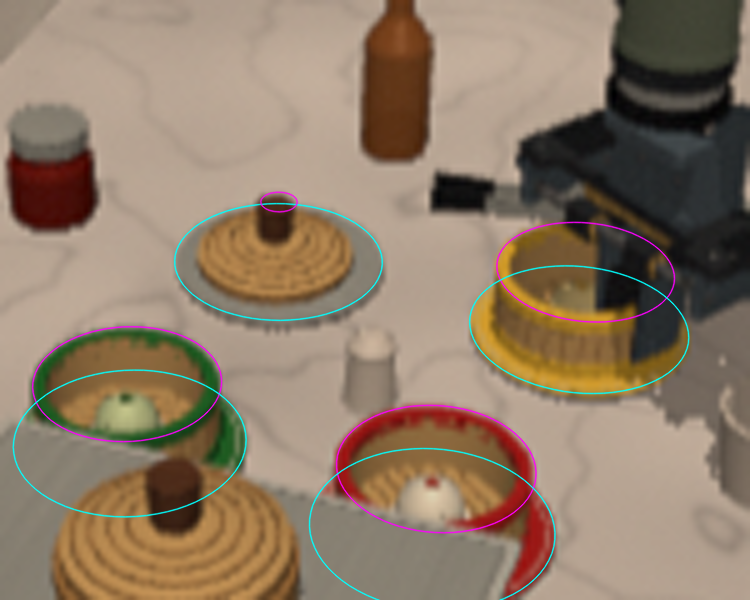

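View pics/f4.png

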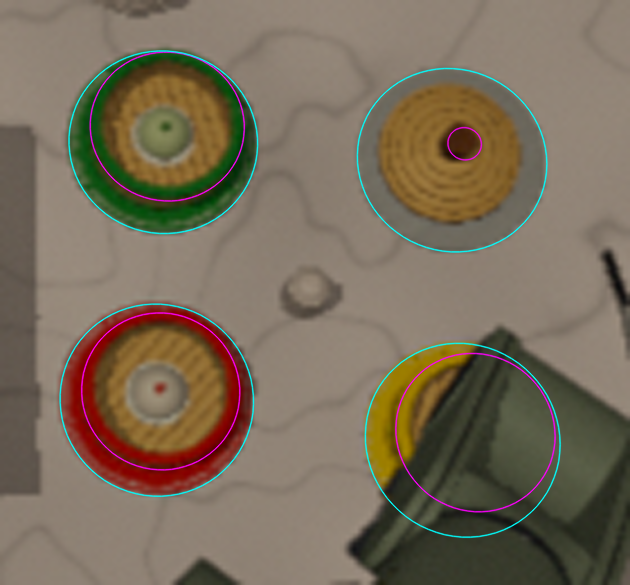

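The rows must contain exactly six numbers each, so I'll send a shorter call.

Request:
{"name": "arm_command", "arguments": {"series": [0, 0, 0.01, 0, 0, 0, 0, 0, 0.025, 0, 0, 0, 0, 0, 0.025, 0, 0, 0, 0, 0, 0.05, 0, 0, 0, 0, 0, 0.08, 0, 0, 0, 0, 0, 0.08, 0, 0, 0, 0, 0, 0.08, 0, 0, 0, 0, 0, 0.05, 0, 0, 0, 0, 0, 0, 0, 0, 0]}}

```text
time_s: 46.32
ee_pos: [380.2, -276.9, 204.6]
ee_rot: [179.4, 0.0, 54.0]
force: [-0.3, -0.7, 0.0]
gripper_width: 24.8
```

Request:
{"name": "arm_command", "arguments": {"series": [0, -0.06, 0, 0, 0, 0, 0, -0.08, 0, 0, 0, 0, 0, -0.08, 0, 0, 0, 0, 0, -0.08, 0, 0, 0, 0, 0, -0.08, 0, 0, 0, 0, 0, -0.06, 0, 0, 0, 0, 0, -0.04, 0, 0, 0, 0, 0, 0, 0, 0, 0, 0, 0, 0, 0, 0, 0, 0, 0, 0, 0, 0, 0, 0]}}

```text
time_s: 47.15
ee_pos: [377.7, -466.1, 198.9]
ee_rot: [-179.9, -0.1, 54.0]
force: [-0.1, 0.9, -0.2]
gripper_width: 24.8
```

Run:
```python
from h import *
s=env.state();print(s["ee_pos"],s["gripper_width"],s["time_s"],abs(s["qvel"]).max())
C=(255,255,0);M=(255,0,255)
L=[]
for x,y in ((459,-78),(659.5,-93),(420.5,-306)): L+=[(x,y,56,58,M),(x,y,10,73,C)]
L+=[(637,-315,10,73,C),(637,-315,58,12.5,M)]
overlay("side","f5",L,270,120,150,120,5)
overlay("top","f6",L,310,150,140,130,4.5)
# covered basket shift
a=cal("top")["frame"][180:245,240:295].astype(int);b=grab_frame("top")["frame"][180:245,240:295].astype(int)
print("covered px diff",abs(a-b).mean(),abs(a-b).max())
```

```text
[ 377.66453888 -466.06120742  198.91304798] 24.779457579949803 47.15 0.8747892072335041
covered px diff 2.706946386946387 12
```

View pics/f5.png

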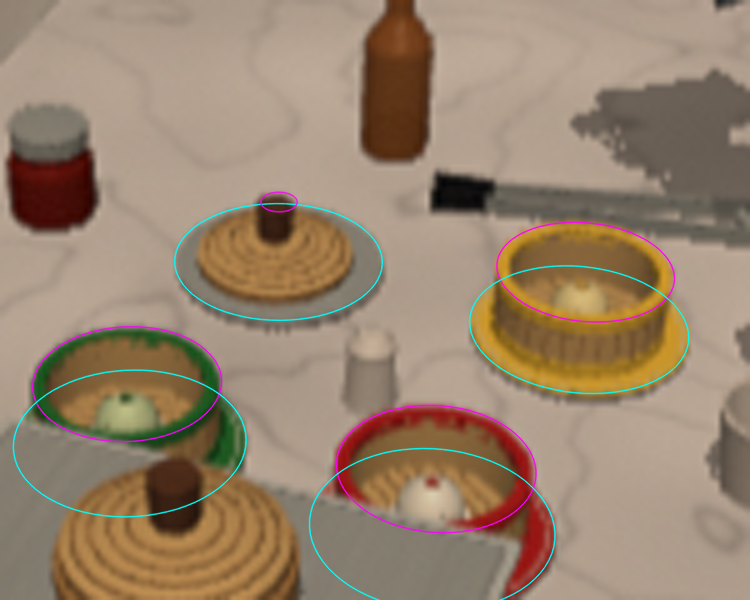

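View pics/f6.png

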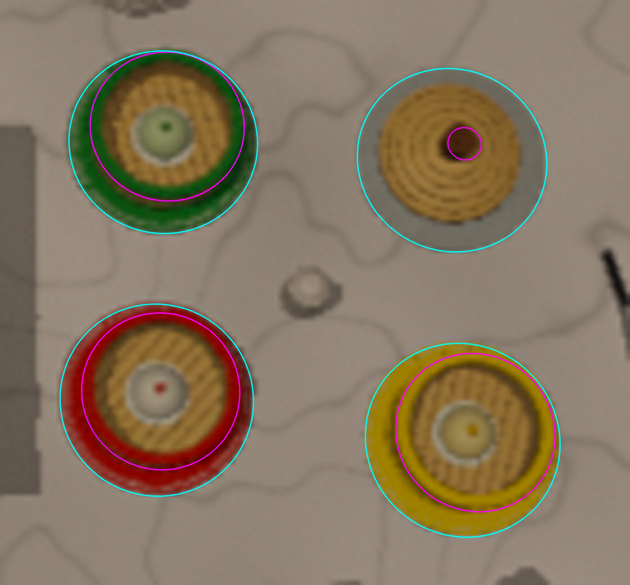

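Both views show the lid and the three baskets centred and flat on their plates, and the covered basket hasn't moved. I'm handing in.

```bash
python3 -c "
from workcell import env
print(env.job_done())"
```

```text
the job is handed in; nothing more can be done
None
```

I took the lid off and stood it knob up on the drip plate. The red, green and yellow baskets then each went, level, onto the plate of their own colour. Each piece was lowered until the wrist force showed contact before I released it. I handed the job in at about 47 s; no verdict was reported.

**Final checks:** Overlays in both cameras showed all four pieces flat and within about 3 mm of their plate centres. The covered basket's pixels were unchanged and the gripper was clear of everything.

**Disagreements:** Triangulated rim heights came out 1–3.5 mm below nominal, most for the green basket, and the lid overlay was off by 2–3 mm. Both are about calibration size. Two retreat commands were refused for a wrong number count before the arm moved; I resent the retreat as shorter calls.

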